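# Nest the glued pots in the press and lock it with the click wrench

### The arm

A 6-joint arm with a two-finger parallel gripper is mounted at the origin on the work surface. World frame = base frame: x ahead of the robot, y to its left, z up, the work surface at z = 0. Lengths are in m, angles in rad, forces in N, time in s.
With the tool pointing down it reaches from about 0.35 to 0.85 m from the base axis. Payload 8.1 kg.
Tool frame: the origin (TCP) lies on the centre line of the jaws, within the pads' length; the fingertips stand 25 mm ahead of it and the grasp point (between the pads) lies 6 mm ahead of it (tip_extent is the distance from the TCP to the fingertips, in m); z points along the fingers, x is the direction in which the jaws open and shut, and the axes are right-handed (so a half turn about z gives the same grasp; the last joint's range is limited). The gripper opens to 85 mm and grips with 20 to 120 N. Pads are 22 mm wide; open, the fingers measure 114 mm over their backs; the gripper's body (76 mm by 85 mm) begins 54 mm behind the grasp point. The pads swing forward as they close: fully open they stand 13 mm farther back than shut.
Start: joints at [1.21, 0.13, 1.488, -0, 1.523, -0.085], TCP at [0.163, 0.577, 0.256] pointing down, gripper open.
Joint ranges: [-2.96, 2.96], [-0.89, 2.26], [0.02, 2.5], [-1.34, 4.48], [0, 2.73], [-2.66, 2.66]. Speed limits (rad/s): [2.39, 2.39, 2.79, 3.14, 3.14, 3.14].

### API

Orientations are given as a unit quaternion [w, x, y, z].
In Python, from cell import * gives the robot as it stands.
- The arm moves only by the shell command python3 -m jog 'ROWS' [FORCE]. ROWS is JSON, a list of rows, each a list of 3 entries, a list of its own where there are three numbers: the finger opening in mm, from 0 to 85.4, then the shift along the tool's x, y, z in mm, then the turn about the tool's z in degrees. A call has 1 to 10 rows; each row is the pose to reach, as a shift and turn from the pose commanded when the call began, along the tool's axes at that moment; what a row does not reach only later rows make up. A row lasts 1/12 s, in which the tool goes at most 41.7 mm and 7.16 degrees, less where a joint would pass 70% of its speed; a pose out of reach is approached as far as the arm can. A call with a gripper value outside its range is refused whole. The fingers move at their own pace and stop on an object; FORCE is the grip in N (left out, the last holds). Time passes only in rows, so rows that repeat a pose let the fingers close. It gives the time, the measured TCP pose, the force and the opening at its end, in the units of the state.
- sense(): the state, without advancing time (a new reading comes with each control period).
- snapshot(name): name is "scene" or "top" or "wrist"; returns (picture, depth): 400x640x3 uint8, red, green, blue; 400x640 float32, m along the optical axis (not along the pixel's ray), 0 where there is no reading.
- get_calibration(name): a dict with "fx", "fy", "cx", "cy" (pixels), "distortion" ([k1, k2, p1, p2, k3] as OpenCV has them; the pictures are not rectified), "rvec" (rotation vector, rad) and "tvec" (3), from world to camera coordinates, as OpenCV has them. Camera axes: x right, y down, z forward; pixel columns grow to the right and rows downward; lengths in m; the calibration is good to about 2 mm. A picture is of the moment at which its call begins: read the wrist's pose just before it. get_calibration takes no time and is no camera call; for the wrist camera it gives the pose at the moment of the call.
- job_done(): hands the job in, once; it reports no verdict.
Trained networks look in the newest picture that a camera, given by its name, has taken for a name from the list of things; names that differ only in an ending like _2 or _b are one class to them, and where a whole thing is asked for, a point or a joint stands for the part that bears it (a point fixed in the world has none). Each returns a list of dicts, best first, with "conf" (0 to 1); they miss things now and then, are a little off and sometimes report something else, mostly with a low value. They report only what shows in the picture. A call takes as long as a camera call. They do not tell look-alikes from the thing itself.
- spot_in(label, camera): "centre" ([column, row] as shares, 0 to 1, of the picture: columns of its width, rows of its height, amid what is visible of it).
The state is a dict: "time_s": time; "joints": joint angles; "dq": joint speeds; "joint_efforts": joint torques, N m; "ee_pos": TCP position; "orientation": TCP orientation; "force": force on the tool from outside, world axes, zero at the start; "moment": the same for the moment, N m; "finger_gap": finger opening in m.
Only numpy, scipy, OpenCV 4.12 (cv2) and the standard library are available. Lean on these libraries where they do the work, as an engineer would, in place of code of your own. Each camera call takes 0.05 s, during which the arm holds its last target.

### The job

The collars on these wooden pots have just been glued: swing the press arm out of the way, nest every pot upright one inside the other in the press's round seat, fully home, then swing the arm back to its stop and lower it until its pad rests on the top pot. Then pull the blue-handled click wrench clockwise (seen from above) until the lock bolt is tight and the wrench breaks over with a click, stop at once, and let go. Leave the other things on the bench where they are.

Things in the scene. Friction and masses are not known exactly. Their poses are not given: they have to be found in the camera images.
- seat (a point): centre of the floor of the round recess in the press's dark wooden seat block, where the first pot stands. The block is 110 x 110 mm, its top 40 mm above the bench; the recess is 56 mm across, 8 mm deep, with a 3 mm chamfer, its floor 32 mm above the bench. The press is screwed to the bench; in its frame (this point's axes) the green column sleeve lies 170 mm to +y of the seat
- column_axis (a point): point on the vertical axis of the steel column about which the press arm swings, 115 mm above the bench (top of the green sleeve; column 32 mm across, its top 245 mm above the bench, the arm's collar stands at most 60 mm above its pad's underside); axes as the press's
- press_knob (a point): centre of the red upright cylindrical knob (28 mm across, 56 mm tall, so its top is 28 mm above this point and its bottom, on the grey arm, 32 mm above the pad's underside) at the free end of the arm, 170 mm from the column axis and straight above the pad. Holding it, the arm can be swung and lowered
- press_pad (a point): centre of the flat underside of the round rubber pad (72 mm across) under the free end of the arm, 66 mm below press_knob; it comes straight above the seat when the arm is swung to its stop
- press_swing (a joint): swing of the arm about the column in rad: 0 = at its stop, pad right above the seat; it grows as the arm swings away from the seat, counter-clockwise seen from above (pad direction from the column: the press's -y at 0, +x at 1.57); stop at 1.4; stiff hinge (about 2 N at the knob), stays where it is left
- press_lower (a joint): how far the arm has been lowered, in m: 0 = fully up, pad underside 230 mm above the bench; it grows downward, to 0.14; stays where it is left (about 1 N push at the knob to lower it, 4 N to raise it)
- bolt_axis (a point): point on the vertical axis of the lock bolt (61 mm to the press's +y of the column axis), at the height of the wrench's handle, 108 mm above the bench; axes as the press's
- wrench_grip (a point): centre of the blue cylindrical handle grip (24 mm across, 95 mm long, lying level, 108 mm above the bench, 150 mm from the bolt axis) of the click wrench that sits on the lock bolt; this point's x axis points outward along the handle from the bolt
- lock_bolt (a joint): turn of the lock bolt in rad; it grows clockwise seen from above (the tightening way) and comes up tight at 0.9; loose it turns with about 2 N at the grip. The handle's direction from the bolt axis, counter-clockwise from the press's +x, is 2.182 - lock_bolt - wrench_click
- wrench_click (a joint): break-over of the click wrench in rad: about -0.03 to 0 = rigid, at rest. Once the bolt is tight and the pull at the grip reaches about 8 N the handle breaks over (the click): this value grows, clockwise, and the force drops off, to about half at 0.15. Break-over counts from 0.04; pulling on beyond 0.22 overtightens; end stop at 0.27. It springs back to rest when let go
- pot1_centre (a point): centre, half-way up (28 mm above its foot), of a hollow turned wooden pot like a flower pot, open at the top, z axis up: 56 mm tall; tapered body 49 mm across at the foot and 57 mm under the collar; pale cylindrical collar 69 mm across, the top 30 mm of the pot, mouth 61 mm wide. All pots are alike; nested fully home, each stands 30 mm above the one it sits in, collar on rim. None when absent
- pot2_centre (a point): centre, half-way up (28 mm above its foot), of a hollow turned wooden pot like a flower pot, open at the top, z axis up: 56 mm tall; tapered body 49 mm across at the foot and 57 mm under the collar; pale cylindrical collar 69 mm across, the top 30 mm of the pot, mouth 61 mm wide. All pots are alike; nested fully home, each stands 30 mm above the one it sits in, collar on rim. None when absent
- pot3_centre (a point): centre, half-way up (28 mm above its foot), of a hollow turned wooden pot like a flower pot, open at the top, z axis up: 56 mm tall; tapered body 49 mm across at the foot and 57 mm under the collar; pale cylindrical collar 69 mm across, the top 30 mm of the pot, mouth 61 mm wide. All pots are alike; nested fully home, each stands 30 mm above the one it sits in, collar on rim. None when absent
- pot4_centre (a point): centre, half-way up (28 mm above its foot), of a hollow turned wooden pot like a flower pot, open at the top, z axis up: 56 mm tall; tapered body 49 mm across at the foot and 57 mm under the collar; pale cylindrical collar 69 mm across, the top 30 mm of the pot, mouth 61 mm wide. All pots are alike; nested fully home, each stands 30 mm above the one it sits in, collar on rim. None when absent
- glue_bottle: white glue bottle, orange cap, 60 mm across, 170 mm tall; origin at its underside; a bystander, to be left alone
- mallet: wooden mallet, 280 mm long, lying; origin at its underside; a bystander, to be left alone
- offcut: wood offcut, 70 x 45 x 18 mm; origin at its underside; a bystander, to be left alone
- tape_roll: roll of yellow tape, 90 mm across, 24 mm high, lying flat; origin at its underside; a bystander, to be left alone
- screwdriver: green-handled screwdriver, 200 mm long, lying; origin at its underside; a bystander, to be left alone
- paint_tin: bare metal paint tin, 90 mm across, 110 mm tall; origin at its underside; a bystander, to be left alone
- glue_brush: glue brush, 190 mm long, lying; origin at its underside; a bystander, to be left alone
There are look-alikes about, which are no part of the job. What is shaped like the part that bears pot4_centre but turquoise is not meant.

How it is judged:
On the way, in this order (a step that is already met when the one before it is completed fails the run):
1. all pots nested upright in the seat (horizontal distance between each of pot1_centre, pot2_centre, pot3_centre, pot4_centre and seat below 0.012 m and angle between each of pot1_centre, pot2_centre, pot3_centre, pot4_centre's own z axis and vertical below 0.09 rad and (z of pot1_centre in the frame of seat between 0.024 and 0.032 m or z of pot1_centre in the frame of seat between 0.054 and 0.062 m or z of pot1_centre in the frame of seat between 0.084 and 0.092 m or z of pot1_centre in the frame of seat between 0.114 and 0.122 m) and (z of pot2_centre in the frame of seat between 0.024 and 0.032 m or z of pot2_centre in the frame of seat between 0.054 and 0.062 m or z of pot2_centre in the frame of seat between 0.084 and 0.092 m or z of pot2_centre in the frame of seat between 0.114 and 0.122 m) and (z of pot3_centre in the frame of seat between 0.024 and 0.032 m or z of pot3_centre in the frame of seat between 0.054 and 0.062 m or z of pot3_centre in the frame of seat between 0.084 and 0.092 m or z of pot3_centre in the frame of seat between 0.114 and 0.122 m) and (z of pot4_centre in the frame of seat between 0.024 and 0.032 m or z of pot4_centre in the frame of seat between 0.054 and 0.062 m or z of pot4_centre in the frame of seat between 0.084 and 0.092 m or z of pot4_centre in the frame of seat between 0.114 and 0.122 m)), for 0.3 s.
2. the arm is at its stop with its pad resting on the top pot (all of step 1 and value of joint press_swing below 0.07 rad and ((z of press_pad in the frame of pot1_centre between 0.023 and 0.033 m and horizontal distance between press_pad and pot1_centre below 0.025 m) or (z of press_pad in the frame of pot2_centre between 0.023 and 0.033 m and horizontal distance between press_pad and pot2_centre below 0.025 m) or (z of press_pad in the frame of pot3_centre between 0.023 and 0.033 m and horizontal distance between press_pad and pot3_centre below 0.025 m) or (z of press_pad in the frame of pot4_centre between 0.023 and 0.033 m and horizontal distance between press_pad and pot4_centre below 0.025 m))), for 0.2 s.
3. with the arm down, the bolt is tight and the wrench breaks over (value of joint press_swing below 0.07 rad and ((z of press_pad in the frame of pot1_centre between 0.023 and 0.033 m and horizontal distance between press_pad and pot1_centre below 0.025 m) or (z of press_pad in the frame of pot2_centre between 0.023 and 0.033 m and horizontal distance between press_pad and pot2_centre below 0.025 m) or (z of press_pad in the frame of pot3_centre between 0.023 and 0.033 m and horizontal distance between press_pad and pot3_centre below 0.025 m) or (z of press_pad in the frame of pot4_centre between 0.023 and 0.033 m and horizontal distance between press_pad and pot4_centre below 0.025 m)) and value of joint lock_bolt above 0.86 rad and value of joint wrench_click above 0.04 rad), for 0.05 s.
At the end, for the whole second after the job is handed in: all pots nested upright (tilt under 0.09 rad), within 12 mm of the seat's axis and 4 mm of full nesting height; arm at its stop (0.07 rad), pad within 5 mm of the top pot's rim; lock_bolt above 0.86, wrench_click back below 0.03; pots at rest (all of step 2 and value of joint lock_bolt above 0.86 rad and value of joint wrench_click below 0.03 rad and linear speed of each of pot1, pot2, pot3, pot4 below 0.02 m/s); the robot touches nothing.
It fails at once if the wrench is pulled on beyond its click (break-over above 0.22 rad) (value of joint wrench_click above 0.22 rad).
It fails at once if a bystander is moved by more than 50 mm (distance of any of glue_bottle, mallet, offcut, tape_roll, screwdriver, paint_tin, glue_brush from where it was at the start of the episode above 0.05 m).
Of pot1, pot2, pot3, pot4 only 3 to 4 are there at a start; the rules pass over those that are not, and their reading is None.
At some moment in a run one of pot1, pot2, pot3, pot4 may be knocked a few centimetres aside while the robot is not near it.
It also fails if it takes over 208 s, if anything falls off the work surface, if the arm or the gripper's body presses on something with over 40 N, if the wrist force passes 120 N, or if a joint passes its speed limit or range.

## Working session

There is one attempt and no reset: what is moved stays moved. The work goes in short steps, Python scripts to look and compute and a shell command to move; the robot and the scene stay as the last step left them, time stands still between calls to the robot, and variables do not carry over. Pictures are saved under pics/ and viewed, and the job is handed in when it is done.

```bash
ls; mkdir -p pics; python3 - <<'E'
from cell import *
import cv2
s=sense(); print(s)
for n in ["scene","top","wrist"]:
    p,d=snapshot(n); cv2.imwrite(f"pics/{n}0.png",p[:,:,::-1]); c=get_calibration(n); print(n,c)
E
```

```text
pics
{'time_s': 0.0, 'joints': array([ 1.20960938e+00,  1.31160340e-01,  1.48930084e+00,  1.51035342e-05,
        1.52299081e+00, -8.54092321e-02]), 'dq': array([-0.00061273, -0.00046701,  0.00018432, -0.00022134, -0.00096444,
        0.00011937]), 'joint_efforts': array([ 2.19415895e-03, -5.69411480e+01, -5.00542903e+01, -1.52312591e-04,
        1.52702577e-02, -4.06930553e-06]), 'ee_pos': array([0.16317561, 0.57685645, 0.25523304]), 'orientation': array([ 4.89098584e-04,  7.97588539e-01,  6.03201175e-01, -7.90648717e-04]), 'force': array([ 0.1343455 ,  0.27940412, -0.4367804 ]), 'moment': array([-0.06536804,  0.01319568, -0.00115828]), 'finger_gap': 0.08515195296077699}
scene {'fx': 394.89733711581425, 'fy': 394.89733711581425, 'cx': 327.36552672779015, 'cy': 199.80940195475458, 'distortion': array([-0.00847752,  0.        ,  0.        ,  0.        ,  0.        ]), 'rvec': array([ 1.81356346,  1.72387684, -0.68493642]), 'tvec': array([-0.03868725, -0.26370968,  1.62000137])}
top {'fx': 406.57132222544533, 'fy': 406.57132222544533, 'cx': 327.2334674362299, 'cy': 201.8406037773743, 'distortion': array([-0.09083127,  0.        ,  0.        ,  0.        ,  0.        ]), 'rvec': array([ 2.13076033, -2.10126839,  0.20033594]), 'tvec': array([0.01238789, 0.57928882, 1.23892285])}
wrist {'fx': 308.54029808466004, 'fy': 308.54029808466004, 'cx': 321.0394442845316, 'cy': 196.5314807986761, 'distortion': array([-0.04846035,  0.        ,  0.        ,  0.        ,  0.        ]), 'rvec': array([-2.28645084, -1.73068639, -0.28189748]), 'tvec': array([-0.59966289, -0.04240921,  0.37982116])}
```

View pics/scene0.png

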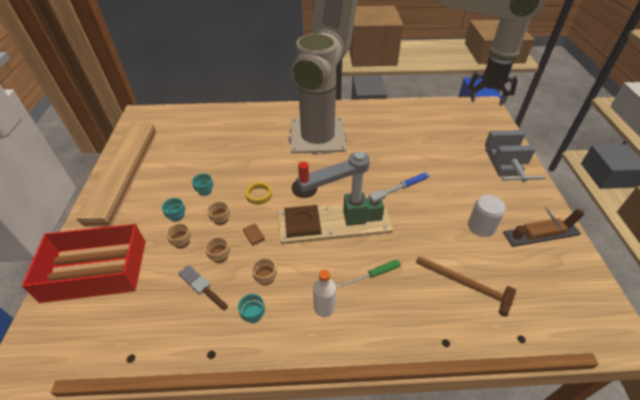

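View pics/top0.png

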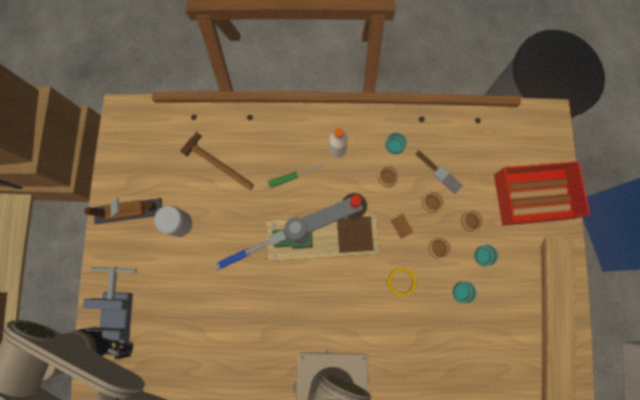

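View pics/wrist0.png

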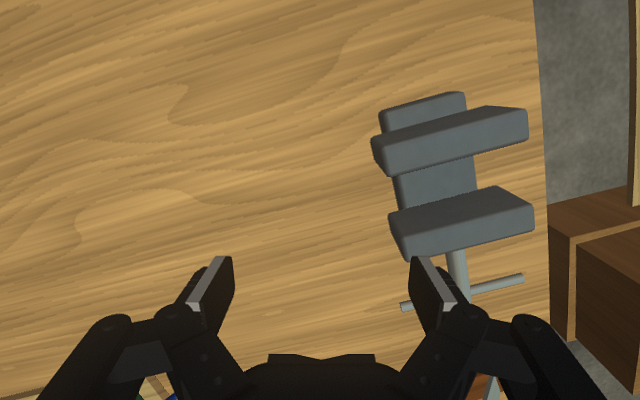

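The top view shows four plain pots, at about (388,176), (432,202), (472,220) and (438,247). There are three turquoise look-alikes. The press seat is near (355,235), the knob near (355,202), and the blue wrench handle near (233,259). Next I measure these.

```bash
cat > h.py <<'E'
from cell import *
import numpy as np, cv2
def K(c): return np.array([[c['fx'],0,c['cx']],[0,c['fy'],c['cy']],[0,0,1.]])
def RT(c): return cv2.Rodrigues(np.array(c['rvec']))[0],np.array(c['tvec'])
def cloud(name,p=None,d=None,c=None):
    if p is None: c=get_calibration(name); p,d=snapshot(name)
    h,w=d.shape; R,t=RT(c)
    u,v=np.meshgrid(np.arange(w),np.arange(h))
    uv=np.stack([u,v],-1).reshape(-1,1,2).astype(np.float64)
    n=cv2.undistortPoints(uv,K(c),np.array(c['distortion'])).reshape(h,w,2)
    P=np.dstack([n*d[...,None],d])
    W=(P-t)@R
    W[d<=0]=np.nan
    return p,W
def ray_z(c,uv,z):
    R,t=RT(c); n=cv2.undistortPoints(np.array(uv,float).reshape(-1,1,2),K(c),np.array(c['distortion'])).reshape(-1,2)
    o=-R.T@t; out=[]
    for a in n:
        dr=R.T@np.array([a[0],a[1],1]); out.append(o+dr*(z-o[2])/dr[2])
    return np.array(out)
def proj(c,P):
    return cv2.projectPoints(np.array(P,float).reshape(-1,1,3),np.array(c['rvec']),np.array(c['tvec']),K(c),np.array(c['distortion']))[0].reshape(-1,2)
def tool(dest,s=None):
    "mm shift in tool axes to get to world dest; tool R printed yaw"
    from scipy.spatial.transform import Rotation as Ro
    s=s or sense(); q=s['orientation']; R=Ro.from_quat([q[1],q[2],q[3],q[0]]).as_matrix()
    return R.T@(np.array(dest)-s['ee_pos'])*1000, R
def save(name,p): cv2.imwrite(f"pics/{name}.png",p[:,:,::-1])
E
python3 - <<'E'
from h import *
for n in ["top","scene"]:
    p,W=cloud(n); np.save(f"W_{n}.npy",W); np.save(f"p_{n}.npy",p)
    for l in ["pot1_centre","press_knob","press_pad","wrench_grip","glue_bottle","mallet","offcut","tape_roll","screwdriver","paint_tin","glue_brush","seat"]:
        for r in spot_in(l,n):
            if r['conf']<.3: continue
            u,v=r['centre'][0]*640,r['centre'][1]*400
            print(n,l,round(r['conf'],2),[round(u),round(v)],np.round(W[int(v),int(u)],3),p[int(v),int(u)])
p=np.load("p_top.npy"); save("top1",cv2.resize(p[150:300,210:510],None,fx=2.6,fy=2.6,interpolation=cv2.INTER_CUBIC))
E
```

```text
top pot1_centre 0.57 [473, 223] [ 0.527 -0.458  0.011] [115  80  46]
top pot1_centre 0.53 [433, 201] [ 0.595 -0.33   0.012] [121  85  50]
top press_knob 0.7 [324, 218] [0.497 0.027 0.262] [104 103 101]
top press_pad 0.55 [328, 215] [0.503 0.016 0.263] [106 105 105]
top wrench_grip 0.81 [251, 252] [0.415 0.245 0.116] [134 129 119]
top glue_bottle 0.65 [337, 142] [ 0.756 -0.008  0.124] [178 160 143]
top mallet 0.92 [209, 158] [0.73  0.421 0.027] [121  79  48]
top mallet 0.7 [323, 217] [0.497 0.029 0.264] [104 106 101]
top offcut 0.78 [403, 228] [ 0.504 -0.227  0.015] [121  83  46]
top offcut 0.64 [431, 202] [ 0.593 -0.324  0.009] [120  83  49]
top tape_roll 0.86 [412, 286] [ 0.318 -0.251  0.023] [156 120  16]
top screwdriver 0.66 [282, 178] [0.666 0.171 0.031] [ 71 110  53]
top paint_tin 0.65 [172, 220] [0.506 0.498 0.107] [159 157 151]
top glue_brush 0.6 [443, 176] [ 0.682 -0.364  0.024] [136 138 127]
top seat 0.76 [327, 235] [0.478 0.023 0.017] [171 146  98]
scene pot1_centre 0.82 [175, 234] [ 0.509 -0.465  0.025] [112  77  48]
scene pot1_centre 0.54 [335, 176] [0.518 0.032 0.254] [8
[... 170 characters left out ...]
24, 173] [ 0.512 -0.001  0.265] [119 119 120]
scene glue_bottle 0.57 [322, 293] [ 0.794 -0.017  0.117] [145 132 122]
scene mallet 0.8 [475, 288] [0.74  0.415 0.016] [93 62 38]
scene offcut 0.82 [252, 235] [ 0.523 -0.226  0.017] [137  91  54]
scene offcut 0.36 [396, 185] [0.306 0.266 0.002] [183 150 115]
scene tape_roll 0.68 [257, 187] [ 0.3   -0.227  0.009] [121  96  42]
scene screwdriver 0.54 [378, 272] [0.682 0.15  0.023] [ 64 112  59]
scene paint_tin 0.68 [333, 178] [0.522 0.026 0.251] [78 73 70]
scene paint_tin 0.6 [487, 211] [0.534 0.494 0.108] [187 181 174]
scene glue_brush 0.57 [199, 286] [ 0.702 -0.359  0.022] [158 160 152]
scene seat 0.65 [338, 207] [0.414 0.053 0.019] [208 175 126]
```

View pics/top1.png

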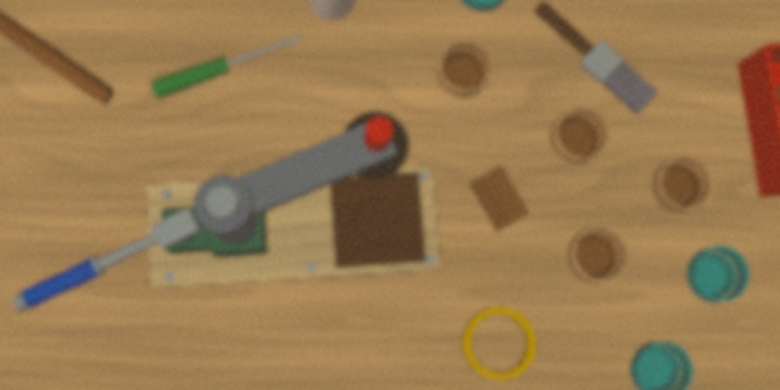

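```bash
python3 - <<'E'
from h import *
from scipy.optimize import least_squares
def circ(P,r=None):
    f=lambda x: np.hypot(P[:,0]-x[0],P[:,1]-x[1])-(x[2] if r is None else r)
    x0=[*P[:,:2].mean(0)]+([.03] if r is None else [])
    o=least_squares(f,x0,loss='soft_l1',f_scale=.002); return o.x,np.abs(o.fun).mean()
ct=get_calibration("top")
for n in ["top","scene"]:
    W=np.load(f"W_{n}.npy").reshape(-1,3)
    for uv in [(388,175),(433,201),(472,220),(439,247)]:
        c=ray_z(ct,uv,.05)[0][:2]
        m=(np.hypot(W[:,0]-c[0],W[:,1]-c[1])<.05)&(W[:,2]>.03)&(W[:,2]<.075)
        P=W[m]; 
        if n=="top": P=P[P[:,2]>.045]
        print(n,np.round(c,3),len(P),np.round(circ(P,.0335 if n=='top' else .0345),4)[0] if 0 else [np.round(q,4) for q in circ(P,.0335 if n=='top' else .0345)],np.percentile(P[:,2],[5,50,95]).round(3), P[:,:2].min(0).round(3),P[:,:2].max(0).round(3))
    W2=np.load(f"W_{n}.npy"); p=np.load(f"p_{n}.npy")
    c=ray_z(ct,(355,235),.04)[0]; 
    m=(abs(W[:,0]-c[0])<.09)&(abs(W[:,1]-c[1])<.09)&(W[:,2]>.026)&(W[:,2]<.05)
    P=W[m]; print("seat",n,c,len(P),P.mean(0).round(4),np.percentile(P[:,2],[5,25,50,75,95]).round(4)); 
    pts=P[:,:2].astype(np.float32)
    r=cv2.minAreaRect(pts*1000); print(r)
    m=(abs(W[:,0]-c[0])<.04)&(abs(W[:,1]-c[1])<.04)&(W[:,2]>.026)&(W[:,2]<.037); print("low",W[m].mean(0),m.sum())
    # knob: red
    col=p.reshape(-1,3).astype(int); red=(col[:,0]>130)&(col[:,1]<80)&(col[:,2]<80)&(W[:,2]>.2)
    Q=W[red]; print("knob",len(Q),Q.mean(0).round(4),Q.min(0).round(3),Q.max(0).round(3))
    blue=(col[:,2]>110)&(col[:,0]<80)&(W[:,2]>.09)&(W[:,2]<.13)&(W[:,1]<.45)
    Q=W[blue]; print("grip",len(Q),Q.mean(0).round(4),Q.min(0).round(3),Q.max(0).round(3)); 
    q=Q[:,:2]-Q[:,:2].mean(0); print(np.linalg.svd(q,full_matrices=0)[2][0])
    m=(np.hypot(W[:,0]-.46,W[:,1]-.08)<.07)&(W[:,2]>.236)&(W[:,2]<.256)
    print("col",m.sum(),W[m].mean(0),W[m][:,:2].min(0),W[m][:,:2].max(0))
E
```

```text
top [ 0.672 -0.176] 104 [array([ 0.6714, -0.178 ]), np.float64(0.0014)] [0.046 0.056 0.06 ] [ 0.637 -0.21 ] [ 0.705 -0.145]
top [ 0.588 -0.32 ] 123 [array([ 0.5879, -0.3192]), np.float64(0.0014)] [0.047 0.055 0.06 ] [ 0.554 -0.355] [ 0.623 -0.285]
top [ 0.527 -0.445] 129 [array([ 0.5271, -0.446 ]), np.float64(0.0012)] [0.047 0.055 0.061] [ 0.492 -0.482] [ 0.562 -0.41 ]
top [ 0.44  -0.334] 122 [array([ 0.4379, -0.3369]), np.float64(0.0012)] [0.046 0.055 0.06 ] [ 0.405 -0.371] [ 0.471 -0.303]
seat top [ 0.47608816 -0.06924007  0.04      ] 1187 [ 0.4791 -0.0699  0.0386] [0.0301 0.0365 0.0393 0.0418 0.0445]
((480.0872497558594, -60.86602020263672), (110.70355224609375, 150.1249542236328), 4.632354259490967)
low [ 0.48038343 -0.06819928  0.03261005] 278
knob 99 [ 0.5341 -0.052   0.3131] [ 0.523 -0.065  0.261] [ 0.547 -0.041  0.322]
grip 174 [0.3908 0.2996 0.1177] [0.366 0.259 0.111] [0.414 0.339 0.124]
[-0.43967548  0.89815671]
col 31 [0.46378677 0.05784194 0.2494462 ] [0.43890116 0.01604794] [0.51159598 0.11900886]
scene [ 0.672 -0.176] 329 [array([ 0.6733, -0.1761]), np.float64(0.0023)]
[... 264 characters left out ...]
6 0.058] [ 0.495 -0.481] [ 0.565 -0.413]
scene [ 0.44  -0.334] 295 [array([ 0.4407, -0.3361]), np.float64(0.0024)] [0.032 0.047 0.059] [ 0.405 -0.37 ] [ 0.475 -0.302]
seat scene [ 0.47608816 -0.06924007  0.04      ] 1018 [ 0.4859 -0.0675  0.0389] [0.0307 0.0366 0.0402 0.0419 0.0438]
((479.15997314453125, -57.51029968261719), (116.80255889892578, 145.3887176513672), 4.113921165466309)
low [ 0.47574656 -0.06780831  0.03338699] 174
knob 60 [ 0.5418 -0.0519  0.3146] [ 0.527 -0.064  0.272] [ 0.551 -0.041  0.321]
grip 97 [0.3999 0.3019 0.117 ] [0.377 0.267 0.107] [0.421 0.341 0.122]
[ 0.44742984 -0.89431903]
col 117 [0.50032253 0.08272054 0.24805602] [0.4737998  0.04016608] [0.51814196 0.13073043]
```

The pots are at about (0.672,-0.177), (0.588,-0.319), (0.528,-0.446) and (0.439,-0.336). The seat is near (0.478,-0.068), and the knob near (0.537,-0.052) with its top at 0.322. First I go and hover over the knob.

```bash
cat >> h.py <<'E'
def go(dest,xang=None):
    s=sense(); d,R=tool(dest,s); a=np.degrees(np.arctan2(R[1,0],R[0,0]))
    t=None
    if xang is not None:
        t=(a-xang+90)%180-90
    print("t",round(s['time_s'],2),"tcp",np.round(s['ee_pos'],4),"xang",round(a,1),"tilt",round(np.degrees(np.arccos(-R[2,2])),2),"q1,q6",np.round(np.degrees(s['joints'][[0,5]]),1),"gap",round(s['finger_gap']*1000,1),"F",np.round(s['force'],1))
    print("shift",np.round(d,1),"turn",None if t is None else round(t,1),"rows",np.ceil(np.linalg.norm(d)/41.7))
E
python3 -c "
from h import *
go([.536,-.052,.41],25)"
```

```text
t 1.45 tcp [0.1634 0.5773 0.2563] xang 74.2 tilt 0.0 q1,q6 [69.3 -4.9] gap 85.3 F [0.8 0.3 0. ]
shift [-504.1  529.9 -153.7] turn 49.2 rows 18.0
```

```bash
python3 -m jog '[[85,[0,0,-40],0],[85,[-10,10,-80],0],[85,[-35,37,-110],0],[85,[-62,65,-130],0],[85,[-90,95,-145],5],[85,[-118,124,-154],10],[85,[-147,154,-154],15],[85,[-176,185,-154],20],[85,[-204,215,-154],25],[85,[-232,245,-154],30]]'
python3 -m jog '[[85,[-20,30,0],5],[85,[-35,65,0],10],[85,[-50,100,0],15],[85,[-65,135,0],20],[85,[-80,175,0],20],[85,[-90,210,0],20]]'
python3 -c "
from h import *
go([.536,-.052,.41],25)"
```

```text
time_s: 2.28
ee_pos: [0.3316, 0.2935, 0.4107]
orientation: [-0.0, 0.927, 0.374, 0.001]
force: [0.1, 1.1, 0.2]
finger_gap: 0.0851
time_s: 2.78
ee_pos: [0.4132, 0.0797, 0.4108]
orientation: [0.0, 0.978, 0.209, 0.001]
force: [-0.1, -0.2, -0.4]
finger_gap: 0.0851
t 2.78 tcp [0.4132 0.0797 0.4108] xang 24.2 tilt 0.08 q1,q6 [  3.9 -20.2] gap 85.1 F [-0.1 -0.2 -0.4]
shift [ 58.2 170.4   1. ] turn -0.8 rows 5.0
```

```bash
python3 -m jog '[[85,[12,34,0],0],[85,[24,68,0],0],[85,[36,102,0],0],[85,[47,136,0],0],[85,[52,150,0],0],[85,[52,150,0],0]]'
cat > look.py <<'E'
import sys
from h import *
go([.536,-.052,.31])
p,W=cloud("wrist"); np.save("W_w.npy",W); np.save("p_w.npy",p); save(sys.argv[1],p)
E
python3 look.py w1
```

```text
time_s: 3.28
ee_pos: [0.5233, -0.0363, 0.409]
orientation: [0.0, 0.978, 0.208, -0.001]
force: [1.1, 0.8, -0.5]
finger_gap: 0.0851
t 3.28 tcp [ 0.5233 -0.0363  0.409 ] xang 24.0 tilt 0.11 q1,q6 [ -9.5 -33.6] gap 85.1 F [ 1.1  0.8 -0.5]
shift [ 5.4 19.6 98.9] turn None rows 3.0
```

View pics/w1.png

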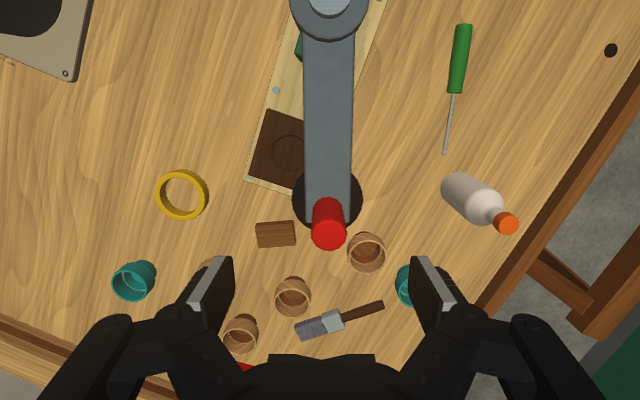

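The wrist view shows the knob top at (329,235), the seat recess partly visible at (290,152), and the collar at about (329,5).

```bash
python3 - <<'E'
from h import *
W=np.load("W_w.npy");p=np.load("p_w.npy").astype(int)
m=(p[...,0]>130)&(p[...,1]<70)&(p[...,2]<70)&(W[...,2]>.317)&(W[...,2]<.33)
Q=W[m];print(m.sum(),Q.mean(0),(Q.max(0)+Q.min(0))/2,Q.min(0),Q.max(0))
m=(W[...,2]>.25)&(W[...,2]<.28); Q=W[m]; print(np.median(Q[:,2]))
# recess floor
u,v=290,152;print(W[v,u],W[130,275],W[170,258])
go([(Q.max(0)[0]),0,0.31])
E
```

```text
165 [ 0.53763579 -0.05082571  0.31735656] [ 0.53746152 -0.05022223  0.31758719] [ 0.52603107 -0.0614487   0.31700163] [ 0.54889197 -0.03899576  0.31817276]
0.26076020882795925
[ 0.4812662  -0.06473509  0.03053298] [ 0.44709508 -0.04015233  0.04085105] [ 0.44507315 -0.11123252  0.03926481]
t 3.33 tcp [ 0.5224 -0.0348  0.4094] xang 24.1 tilt 0.1 q1,q6 [ -9.4 -33.5] gap 84.9 F [-0.2  0.7 -0.7]
shift [ 49.3 -16.   99.4] turn None rows 3.0
```

```bash
python3 -c "
from h import *
go([.5375,-.0507,.302],25)"
```

```text
t 3.33 tcp [ 0.5224 -0.0348  0.4094] xang 24.1 tilt 0.1 q1,q6 [ -9.4 -33.5] gap 84.9 F [-0.2  0.7 -0.7]
shift [  7.5  20.8 107.4] turn -0.9 rows 3.0
```

```bash
python3 -m jog '[[85,[7,21,20],0],[85,[7,21,55],0],[85,[7,21,80],0],[85,[7,21,80],0],[85,[7,21,80],0]]'; python3 -c "
from h import *
go([.5375,-.0507,.302],25)"
```

```text
time_s: 3.75
ee_pos: [0.5357, -0.0488, 0.3296]
orientation: [-0.001, 0.978, 0.21, -0.001]
force: [0.2, -0.3, 0.6]
finger_gap: 0.0849
t 3.75 tcp [ 0.5357 -0.0488  0.3296] xang 24.3 tilt 0.17 q1,q6 [-10.7 -34.9] gap 84.9 F [ 0.2 -0.3  0.6]
shift [ 0.9  2.5 27.6] turn -0.7 rows 1.0
```

```bash
python3 -m jog '[[85,[1,2,15],0],[85,[1,2,27],0],[60,[1,2,27],0],[20,[1,2,27],0],[20,[1,2,27],0],[20,[1,2,27],0],[20,[1,2,27],0],[20,[1,2,27],0]]' 30; python3 -c "
from h import *
go([.5375,-.0507,.302],25)"
```

```text
time_s: 4.42
ee_pos: [0.5389, -0.0514, 0.3041]
orientation: [0.0, 0.978, 0.21, 0.0]
force: [0.5, -0.6, 1.1]
finger_gap: 0.0273
t 4.42 tcp [ 0.5389 -0.0514  0.3041] xang 24.2 tilt 0.06 q1,q6 [-10.9 -35.1] gap 27.3 F [ 0.5 -0.6  1.1]
shift [-1.  -1.2  2.1] turn -0.8 rows 1.0
```

```bash
python3 -m jog '[[20,[15,-1,0],-5],[20,[29,-4,0],-10],[20,[44,-7,0],-15],[20,[58,-12,0],-20],[20,[71,-18,0],-25],[20,[84,-26,0],-30],[20,[84,-26,0],-30]]'; python3 -c "
from h import *
go([.5375,-.0507,.302],25)"
```

```text
time_s: 5.0
ee_pos: [0.6075, 0.007, 0.3038]
orientation: [0.002, 0.889, 0.458, 0.002]
force: [11.1, -7.7, -2.7]
finger_gap: 0.0272
t 5.0 tcp [0.6075 0.007  0.3038] xang 54.5 tilt 0.32 q1,q6 [ -4.1 -58.7] gap 27.2 F [11.1 -7.7 -2.7]
shift [-87.6 -23.6   1.5] turn 29.5 rows 3.0
```

```bash
python3 -m jog '[[20,[15,2,0],-5],[20,[29,0,0],-10],[20,[44,-4,0],-15],[20,[58,-9,0],-20],[20,[71,-14,0],-25],[20,[71,-14,0],-25]]'; python3 -c "
from h import *
go([.5375,-.0507,.302],25)"
```

```text
time_s: 5.5
ee_pos: [0.6352, 0.0748, 0.3029]
orientation: [-0.0, 0.769, 0.64, 0.0]
force: [0.8, 1.4, -1.2]
finger_gap: 0.0274
t 5.5 tcp [0.6352 0.0748 0.3029] xang 79.5 tilt 0.06 q1,q6 [  2.1 -77.4] gap 27.4 F [ 0.8  1.4 -1.2]
shift [-141.2  -73.3    0.8] turn 54.5 rows 4.0
```

```bash
python3 -m jog '[[50,[0,0,0],0],[85,[0,0,0],0],[85,[0,0,0],0],[85,[0,0,-5],0],[85,[0,0,-40],0],[85,[0,0,-80],0],[85,[0,0,-110],0],[85,[0,0,-110],0]]'; python3 -c "
from h import *
go([.5,-.12,.42],90)"
```

```text
time_s: 6.17
ee_pos: [0.6361, 0.0721, 0.4233]
orientation: [0.004, 0.771, 0.637, 0.005]
force: [1.8, 0.7, 1.5]
finger_gap: 0.0848
t 6.17 tcp [0.6361 0.0721 0.4233] xang 79.1 tilt 0.74 q1,q6 [  1.9 -77.2] gap 84.8 F [1.8 0.7 1.5]
shift [-214.3  -97.3    1.5] turn -10.9 rows 6.0
```

```bash
python3 -m jog '[[85,[-38,-10,0],0],[85,[-75,-20,0],0],[85,[-110,-30,0],0],[85,[-145,-38,0],0],[85,[-180,-44,0],0],[85,[-200,-44,0],0],[85,[-200,-44,0],0],[85,[-200,-44,0],0]]'; python3 look.py w2
```

```text
time_s: 6.83
ee_pos: [0.5536, -0.117, 0.4139]
orientation: [0.0, 0.772, 0.636, 0.0]
force: [0.2, -0.3, 0.4]
finger_gap: 0.0848
t 6.83 tcp [ 0.5536 -0.117   0.4139] xang 79.0 tilt 0.05 q1,q6 [-17.1 -96.1] gap 84.8 F [ 0.2 -0.3  0.4]
shift [ 60.4 -29.8 103.9] turn None rows 3.0
```

View pics/w2.png

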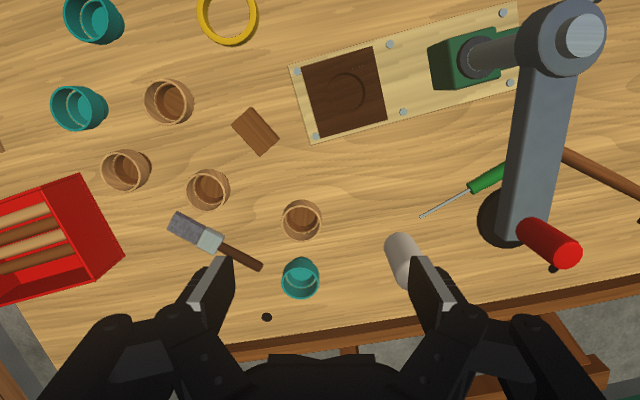

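The arm is now clear of the seat. The block's corners show at about (301,66), (372,46), (387,121) and (315,138), with the recess at (348,93).

```bash
python3 - <<'E'
from h import *
p=np.load("p_w.npy"); W=np.load("W_w.npy"); c=get_calibration("wrist")
save("w2z",cv2.resize(p[20:160,270:420],None,fx=5,fy=4,interpolation=cv2.INTER_CUBIC))
C=ray_z(c,[(301,66),(372,46),(387,121),(315,138)],.04); print(C.round(4),C.mean(0).round(4)); print(C-np.roll(C,-1,0))
print(ray_z(c,[(348,93)],.035))
m=(W[...,2]>.026)&(W[...,2]<.0355)&(abs(W[...,0]-.478)<.04)&(abs(W[...,1]+.068)<.04)
v,u=np.nonzero(m);print(m.sum(),W[m].mean(0),np.median(W[m],0))
# column top circle z.245? 
for q in [(585,35),(480,55)]: print(q,W[q[1],q[0]])
for (u,v) in [(168,100),(126,168),(208,188),(302,218)]: print(W[v,u])
E
```

```text
[[ 0.431  -0.1221  0.04  ]
 [ 0.4235 -0.0148  0.04  ]
 [ 0.5343 -0.0071  0.04  ]
 [ 0.5392 -0.1224  0.04  ]] [ 0.482  -0.0666  0.04  ]
[[ 7.49224628e-03 -1.07270166e-01 -5.55111512e-17]
 [-1.10823137e-01 -7.67830518e-03  0.00000000e+00]
 [-4.88545567e-03  1.15278166e-01  0.00000000e+00]
 [ 1.08216346e-01 -3.29694557e-04  5.55111512e-17]]
[[ 0.4820447  -0.05964382  0.035     ]]
1070 [ 0.48089134 -0.06569004  0.03138631] [ 0.48075764 -0.06569854  0.03133727]
(585, 35) [0.46751905 0.10293075 0.28320115]
(480, 55) [0.46599337 0.08830185 0.14705593]
[ 0.43500286 -0.34957761  0.0084997 ]
[ 0.52887031 -0.46172236  0.0107257 ]
[ 0.59267698 -0.32899544  0.00974055]
[ 0.68112561 -0.17692954  0.00864564]
```

View pics/w2z.png

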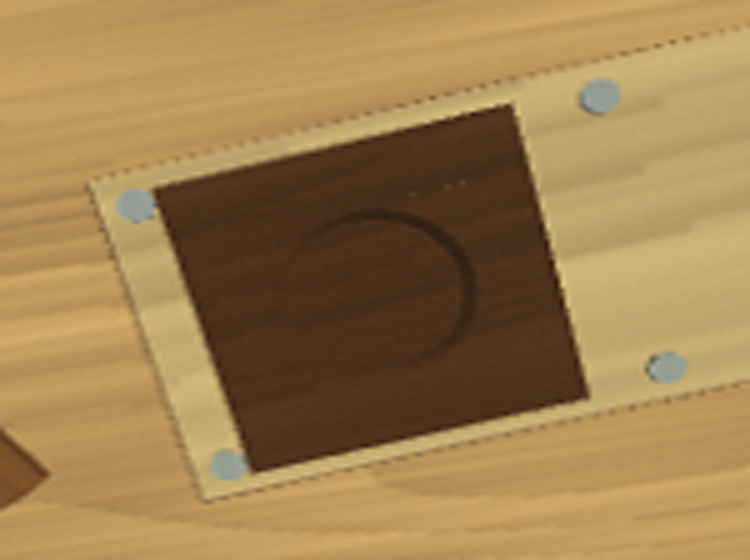

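Seat ≈ (0.481,-0.066), column ≈ (0.467,0.103), press yaw ≈ 4.7°. Next is pot A at (0.672,-0.177).

```bash
python3 -c "
from h import *
go([.6722,-.177,.20],79)"
```

```text
t 6.88 tcp [ 0.5539 -0.1159  0.4138] xang 79.1 tilt 0.04 q1,q6 [-17.  -96.1] gap 85.4 F [-0.1  0.6 -0.5]
shift [-37.6 127.5 213.9] turn 0.1 rows 7.0
```

```bash
python3 -m jog '[[85,[-6,20,30],0],[85,[-12,40,60],0],[85,[-18,60,90],0],[85,[-24,80,125],0],[85,[-30,100,160],0],[85,[-36,120,195],0],[85,[-38,127,214],0],[85,[-38,127,214],0],[85,[-38,127,214],0]]'; python3 -c "
from h import *
go([.6722,-.177,.057],79)
p,W=cloud('wrist');save('w3',p);np.save('W_w.npy',W)"
```

```text
time_s: 7.63
ee_pos: [0.6712, -0.1751, 0.1976]
orientation: [-0.002, 0.77, 0.638, -0.001]
force: [-1.0, -0.3, 1.1]
finger_gap: 0.0849
t 7.63 tcp [ 0.6712 -0.1751  0.1976] xang 79.3 tilt 0.23 q1,q6 [-18.9 -98.1] gap 84.9 F [-1.  -0.3  1.1]
shift [ -1.8   1.9 140.6] turn 0.3 rows 4.0
```

View pics/w3.png

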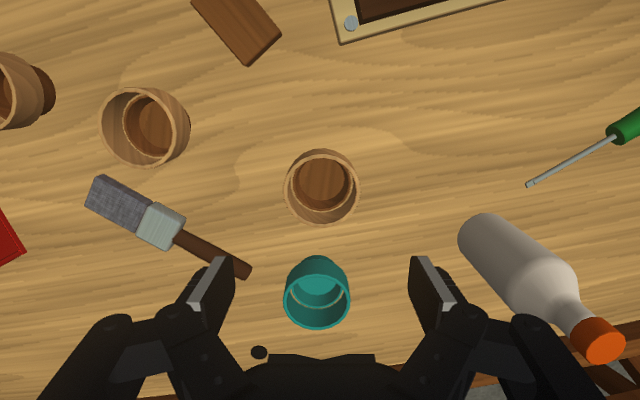

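```bash
cat >> h.py <<'E'
def rim(W,c,zr=.056,r=.033):
    "fit rim circle near c at height zr"
    from scipy.optimize import least_squares
    Q=W.reshape(-1,3); P=Q[(abs(Q[:,2]-zr)<.006)&(np.hypot(Q[:,0]-c[0],Q[:,1]-c[1])<.05)]
    o=least_squares(lambda x:np.hypot(P[:,0]-x[0],P[:,1]-x[1])-x[2],[*P[:,:2].mean(0),r],loss='soft_l1',f_scale=.001)
    return o.x,len(P),np.median(P[:,2])
E
python3 -c "
from h import *
c=get_calibration('wrist');W=np.load('W_w.npy')
print(ray_z(c,[(321,186)],.056),proj(c,[[.6722,-.177,.056]]))
print(rim(W,(.672,-.177)),rim(W,(.588,-.319)))
"
```

```text
[[ 0.66913706 -0.17458429  0.056     ]] [[318.9656505  189.73704594]]
(array([ 0.67181897, -0.17400665,  0.03201597]), 1179, np.float64(0.054895759547783925)) (array([ 0.58925218, -0.31635533,  0.03214386]), 1512, np.float64(0.05480737983283458))
```

```bash
python3 -m jog '[[85,[0,0,40],0],[85,[0,0,75],0],[85,[0,0,105],0],[85,[0,0,128],0],[85,[0,0,141],0],[85,[0,0,141],0],[85,[0,0,141],0]]'; python3 -c "
from h import *
go([.671,-.1753,.057],79)"
```

```text
time_s: 8.27
ee_pos: [0.6728, -0.1766, 0.0607]
orientation: [0.001, 0.77, 0.638, 0.001]
force: [1.2, 0.5, 0.8]
finger_gap: 0.0851
t 8.27 tcp [ 0.6728 -0.1766  0.0607] xang 79.2 tilt 0.14 q1,q6 [-18.9 -98.2] gap 85.1 F [1.2 0.5 0.8]
shift [ 1.  -2.   3.7] turn 0.2 rows 1.0
```

```bash
python3 -m jog '[[85,[0,-1,3],0],[70,[0,-1,3],0],[55,[0,-1,3],0],[55,[0,-1,3],0],[55,[0,-1,3],0],[55,[0,-1,3],0],[55,[0,-1,-10],0],[55,[0,-1,-30],0],[55,[0,-1,-60],0],[55,[0,-1,-60],0]]' 35; python3 -c "
from h import *
go([.481,-.066,.20],79)"
```

```text
time_s: 9.1
ee_pos: [0.6745, -0.1778, 0.1271]
orientation: [0.005, 0.771, 0.637, 0.003]
force: [1.2, -1.0, 0.5]
finger_gap: 0.0678
t 9.1 tcp [ 0.6745 -0.1778  0.1271] xang 79.2 tilt 0.61 q1,q6 [-19.  -98.2] gap 67.8 F [ 1.2 -1.   0.5]
shift [  73.4 -210.2  -75.3] turn 0.2 rows 6.0
```

```bash
python3 -m jog '[[55,[6,-15,-30],0],[55,[18,-50,-50],0],[55,[30,-85,-50],0],[55,[42,-120,-50],0],[55,[54,-155,-50],0],[55,[66,-190,-40],0],[55,[73,-210,-30],0],[55,[73,-210,-20],0],[55,[73,-210,-20],0],[55,[73,-210,-20],0]]'; python3 -c "
from h import *
go([.481,-.066,.09],79)
p,W=cloud('wrist');save('w4',p);np.save('W_w.npy',W)"
```

```text
time_s: 9.93
ee_pos: [0.4788, -0.0657, 0.1392]
orientation: [0.001, 0.77, 0.637, 0.0]
force: [0.3, -0.2, -1.4]
finger_gap: 0.0675
t 9.93 tcp [ 0.4788 -0.0657  0.1392] xang 79.2 tilt 0.09 q1,q6 [-13.9 -93.1] gap 67.5 F [ 0.3 -0.2 -1.4]
shift [ 0.1  2.1 49.2] turn 0.2 rows 2.0
```

View pics/w4.png

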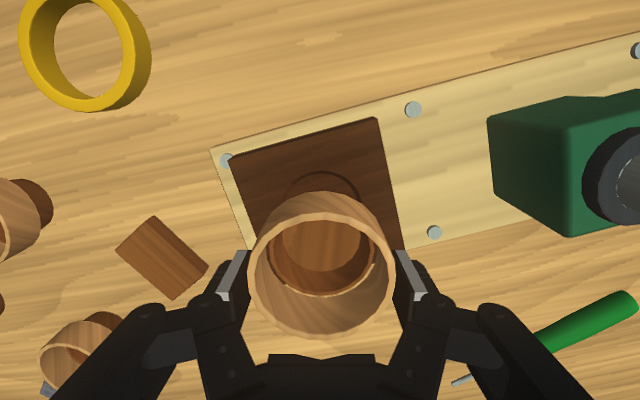

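```bash
python3 -c "
from h import *
c=get_calibration('wrist');W=np.load('W_w.npy')
for z in (.132,.136,.14): print(z,rim(W,(.48,-.066),z))
C=ray_z(c,[(230,157),(377,117)],.04);print(C)
th=np.radians(4.7); ex=np.array([np.cos(th),np.sin(th)]);ey=np.array([-np.sin(th),np.cos(th)])
print(C[0][:2]+.055*ex+.055*ey, C[1][:2]+.055*ex-.055*ey)
print(proj(c,[[.481-.028,-.066,.04]]),proj(c,[np.r_[np.array([.481,-.066])-.055*ex-.055*ey,.04],np.r_[np.array([.481,-.066])-.055*ex+.055*ey,.04]]))
"
```

```text
0.132 (array([ 0.47719963, -0.06493173,  0.03214465]), 7033, np.float64(0.13506943522939382))
0.136 (array([ 0.47744776, -0.06499434,  0.03234159]), 6144, np.float64(0.13567369698093523))
0.14 (array([ 0.47808628, -0.06510143,  0.03275747]), 5087, np.float64(0.1361213849527884))
[[ 0.43010274 -0.12228711  0.04      ]
 [ 0.42221192 -0.01572762  0.04      ]]
[ 0.48041118 -0.06296544] [ 0.48153359 -0.06603606]
[[313.62323944 173.19037776]] [[226.164965   158.59652476]
 [376.94776623 116.20464144]]
```

```bash
python3 -m jog '[[55,[0,3,0],0],[55,[0,3,15],0],[55,[0,3,25],0],[55,[0,3,35],0],[55,[0,3,42],0],[55,[0,3,46],0],[55,[0,3,49],0],[55,[0,3,49],0]]'; python3 -c "
from h import *
go([.481,-.066,.09],79)"
```

```text
time_s: 10.65
ee_pos: [0.4815, -0.066, 0.0907]
orientation: [-0.0, 0.77, 0.637, -0.0]
force: [-7.8, 1.6, 11.4]
finger_gap: 0.0674
t 10.65 tcp [ 0.4815 -0.066   0.0907] xang 79.2 tilt 0.01 q1,q6 [-13.9 -93.1] gap 67.4 F [-7.8  1.6 11.4]
shift [-0.1 -0.5  0.7] turn 0.2 rows 1.0
```

```bash
python3 -m jog '[[55,[0,-1,0],0],[85,[0,-1,0],0],[85,[0,-1,0],0],[85,[0,-1,0],0],[85,[0,-1,-20],0],[85,[0,-1,-60],0],[85,[0,-1,-100],0],[85,[0,-1,-140],0],[85,[0,-1,-140],0]]'; python3 -c "
from h import *
go([.588,-.318,.20],45)
p,W=cloud('wrist');save('w5',p)
for z in (.084,.088): print(rim(W,(.481,-.066),z))
p,W=cloud('top')
for c in [(.588,-.318),(.528,-.446),(.439,-.336)]: print(rim(W,c))"
```

```text
time_s: 11.4
ee_pos: [0.4843, -0.0668, 0.2388]
orientation: [0.006, 0.77, 0.637, 0.004]
force: [0.4, 0.2, 1.1]
finger_gap: 0.0852
t 11.4 tcp [ 0.4843 -0.0668  0.2388] xang 79.2 tilt 0.79 q1,q6 [-13.9 -93.1] gap 85.2 F [0.4 0.2 1.1]
shift [-227.3  148.4   41. ] turn 34.2 rows 7.0
(array([ 0.47953422, -0.06481967,  0.03193806]), 1270, np.float64(0.08673340794412951))
(array([ 0.4798468 , -0.06488444,  0.03201256]), 1107, np.float64(0.08688565942185848))
(array([ 0.58798556, -0.31914445,  0.03265965]), 101, np.float64(0.056037335545033505))
(array([ 0.52727436, -0.44633188,  0.03316052]), 107, np.float64(0.05562506846044209))
(array([ 0.43779771, -0.33704394,  0.0327908 ]), 99, np.float64(0.05582899292831019))
```

View pics/w5.png

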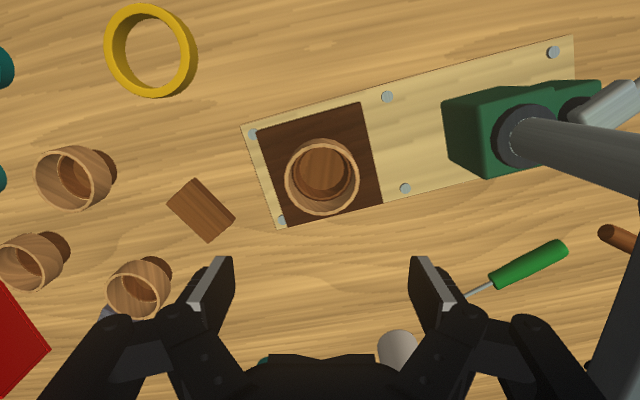

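The first pot stands upright and home, with its rim at 0.087 and centred at (0.480,-0.065). Now pot B.

```bash
python3 -m jog '[[85,[-32,21,0],5],[85,[-64,42,0],10],[85,[-96,63,0],15],[85,[-128,84,0],20],[85,[-160,105,5],25],[85,[-190,126,20],30],[85,[-218,142,35],34],[85,[-227,148,40],34],[85,[-227,148,41],34],[85,[-227,148,41],34]]'; python3 -c "
from h import *
go([.588,-.318,.059],45)
p,W=cloud('wrist');save('w6',p);print(rim(W,(.588,-.318)))"
```

```text
time_s: 12.33
ee_pos: [0.5817, -0.3161, 0.1852]
orientation: [-0.002, 0.923, 0.384, -0.001]
force: [-0.6, 0.6, 0.2]
finger_gap: 0.0851
t 12.33 tcp [ 0.5817 -0.3161  0.1852] xang 45.2 tilt 0.28 q1,q6 [-33.  -78.1] gap 85.1 F [-0.6  0.6  0.2]
shift [  3.2   6.4 126.2] turn 0.2 rows 4.0
(array([ 0.58859067, -0.31682962,  0.03199131]), 1241, np.float64(0.05493261298588839))
```

View pics/w6.png

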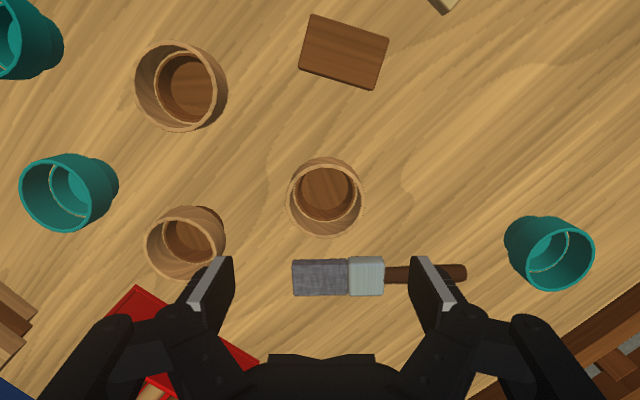

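```bash
python3 -m jog '[[85,[3,6,35],0],[85,[3,6,70],0],[85,[3,6,98],0],[85,[3,6,115],0],[85,[3,6,126],0],[85,[3,6,126],0],[85,[3,6,126],0]]'; python3 -c "
from h import *
go([.5885,-.3177,.059],45)"
```

```text
time_s: 12.97
ee_pos: [0.5897, -0.3179, 0.0632]
orientation: [0.0, 0.923, 0.385, 0.0]
force: [0.7, -0.0, 1.0]
finger_gap: 0.085
t 12.97 tcp [ 0.5897 -0.3179  0.0632] xang 45.3 tilt 0.03 q1,q6 [-32.7 -78. ] gap 85.0 F [ 0.7 -0.   1. ]
shift [-0.7 -1.   4.2] turn 0.3 rows 1.0
```

```bash
python3 -m jog '[[85,[0,-1,3],0],[70,[0,-1,3],0],[55,[0,-1,3],0],[55,[0,-1,3],0],[55,[0,-1,3],0],[55,[0,-1,3],0],[55,[0,-1,-10],0],[55,[0,-1,-40],0],[55,[0,-1,-80],0],[55,[0,-1,-115],0]]' 35; python3 -c "
from h import *
go([.481,-.066,.20],79)"
```

```text
time_s: 13.8
ee_pos: [0.5883, -0.3178, 0.1798]
orientation: [-0.0, 0.923, 0.384, -0.0]
force: [0.8, -0.2, -0.0]
finger_gap: 0.0682
t 13.8 tcp [ 0.5883 -0.3178  0.1798] xang 45.2 tilt 0.01 q1,q6 [-32.8 -78. ] gap 68.2 F [ 0.8 -0.2 -0. ]
shift [ 103.  -253.6  -20.2] turn -33.8 rows 7.0
```

```bash
python3 -m jog '[[55,[15,-35,-15],0],[55,[30,-72,-15],0],[55,[45,-110,-15],0],[55,[60,-147,-15],0],[55,[75,-184,-10],0],[55,[90,-221,-5],0],[55,[100,-247,0],0],[55,[102,-254,5],0],[55,[102,-254,5],0],[55,[102,-254,5],0]]'; python3 -c "
from h import *
go([.481,-.066,.12],45)
p,W=cloud('wrist');save('w7',p)
for z in (.168,.172): print(rim(W,(.479,-.066),z))
for z in (.084,.088): print(rim(W,(.48,-.065),z))"
```

```text
time_s: 14.63
ee_pos: [0.4807, -0.0669, 0.1732]
orientation: [0.001, 0.923, 0.385, 0.0]
force: [0.8, 1.1, -1.2]
finger_gap: 0.0679
t 14.63 tcp [ 0.4807 -0.0669  0.1732] xang 45.3 tilt 0.09 q1,q6 [-14.  -59.2] gap 67.9 F [ 0.8  1.1 -1.2]
shift [ 0.8 -0.5 53.2] turn 0.3 rows 2.0
(array([ 0.47978609, -0.06476059,  0.03245744]), 5506, np.float64(0.16628090618011476))
(array([ 0.48040906, -0.06536148,  0.03316061]), 3805, np.float64(0.16690563814972625))
(array([ 0.47965985, -0.06421296,  0.0318638 ]), 907, np.float64(0.08684864912824981))
(array([ 0.47999018, -0.06455364,  0.03202225]), 813, np.float64(0.08696611000529907))
```

View pics/w7.png

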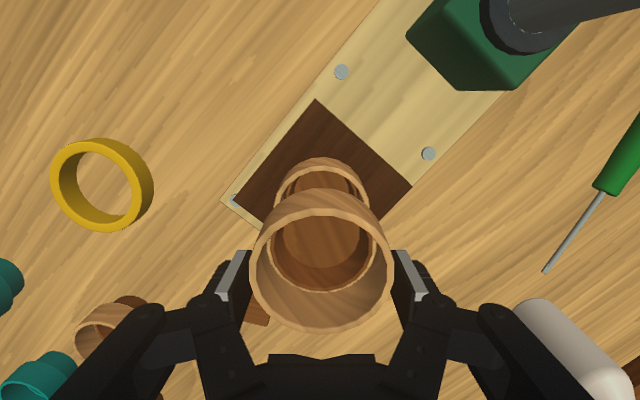

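```bash
python3 -m jog '[[55,[0,0,15],0],[55,[0,0,28],0],[55,[0,0,38],0],[55,[0,0,44],0],[55,[0,0,48],0],[55,[0,0,50],0],[55,[0,0,50],0]]'; python3 -c "
from h import *
go([.481,-.066,.12],45)"
```

```text
time_s: 15.27
ee_pos: [0.4811, -0.0678, 0.1241]
orientation: [0.001, 0.923, 0.384, 0.0]
force: [-5.3, -0.9, 8.0]
finger_gap: 0.0678
t 15.27 tcp [ 0.4811 -0.0678  0.1241] xang 45.2 tilt 0.11 q1,q6 [-14.  -59.2] gap 67.8 F [-5.3 -0.9  8. ]
shift [ 1.2 -1.4  4.1] turn 0.2 rows 1.0
```

```bash
python3 -m jog '[[55,[0,0,1],0],[55,[0,0,1],0],[85,[0,0,0],0],[85,[0,0,0],0],[85,[0,0,0],0],[85,[0,0,-20],0],[85,[0,0,-60],0],[85,[0,0,-100],0],[85,[0,0,-130],0],[85,[0,0,-130],0]]'; python3 -c "
from h import *
go([.528,-.446,.20],0)
p,W=cloud('wrist');save('w8',p)
for z in (.114,.118): print(rim(W,(.481,-.066),z))
p,W=cloud('top')
for c in [(.528,-.446),(.439,-.336)]: print(rim(W,c))"
```

```text
time_s: 16.1
ee_pos: [0.4837, -0.0674, 0.2603]
orientation: [0.003, 0.923, 0.384, 0.005]
force: [0.1, -0.3, 0.6]
finger_gap: 0.0852
t 16.1 tcp [ 0.4837 -0.0674  0.2603] xang 45.2 tilt 0.67 q1,q6 [-13.9 -59.1] gap 85.2 F [ 0.1 -0.3  0.6]
shift [-237.8  297.7   61.8] turn 45.2 rows 10.0
(array([ 0.48110645, -0.0657266 ,  0.03193262]), 1361, np.float64(0.1167296751508686))
(array([ 0.48129686, -0.06593761,  0.03203452]), 1186, np.float64(0.11689241102892559))
(array([ 0.52711061, -0.44624096,  0.03294257]), 100, np.float64(0.05656140506856219))
(array([ 0.43785517, -0.33696729,  0.03265277]), 96, np.float64(0.0565811262561757))
```

View pics/w8.png

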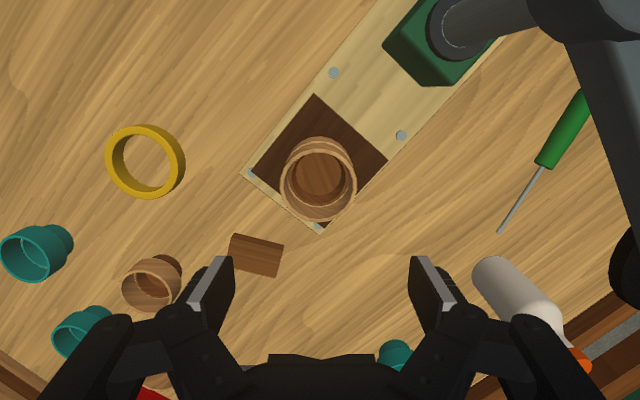

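```bash
python3 -m jog '[[85,[-25,32,0],6],[85,[-50,63,0],12],[85,[-75,95,0],18],[85,[-100,126,0],24],[85,[-125,157,5],30],[85,[-150,188,20],36],[85,[-175,220,35],42],[85,[-200,250,50],45],[85,[-225,282,60],45],[85,[-238,297,62],45]]';  python3 -m jog '[[85,[0,0,0],0],[85,[0,0,0],0]]'; python3 -c "
from h import *
go([.528,-.446,.059],0)
p,W=cloud('wrist');save('w9',p);print(rim(W,(.528,-.446)))"
```

```text
time_s: 17.03
ee_pos: [0.5209, -0.447, 0.1841]
orientation: [-0.002, 1.0, 0.001, -0.003]
force: [-0.1, -0.4, -0.1]
finger_gap: 0.085
time_s: 17.2
ee_pos: [0.5218, -0.445, 0.1865]
orientation: [-0.002, 1.0, 0.001, -0.002]
force: [0.5, 1.2, 0.4]
finger_gap: 0.0853
t 17.2 tcp [ 0.5218 -0.445   0.1865] xang 0.1 tilt 0.3 q1,q6 [-44.7 -44.8] gap 85.3 F [0.5 1.2 0.4]
shift [  6.6   1.5 127.5] turn 0.1 rows 4.0
(array([ 0.52899323, -0.44395024,  0.03191729]), 1255, np.float64(0.05495769646905452))
```

View pics/w9.png

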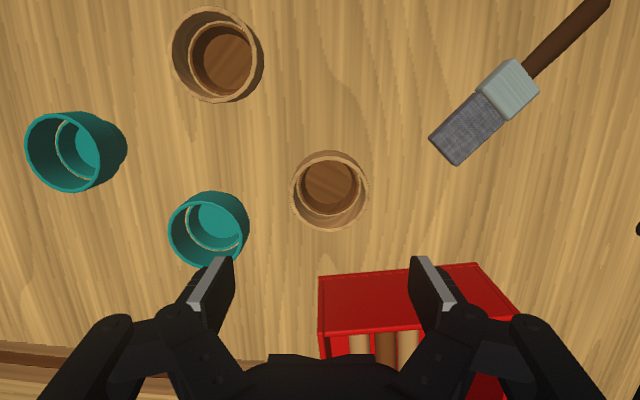

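```bash
python3 -m jog '[[85,[7,0,30],5],[85,[7,0,65],10],[85,[7,0,95],10],[85,[7,0,115],10],[85,[7,0,126],10],[85,[7,0,126],10],[85,[7,0,126],10]]'; python3 -c "
from h import *
go([.5285,-.4448,.059],-10)"
```

```text
time_s: 17.83
ee_pos: [0.5306, -0.4438, 0.0647]
orientation: [-0.0, 0.996, -0.085, -0.0]
force: [0.4, 0.6, 0.3]
finger_gap: 0.085
t 17.83 tcp [ 0.5306 -0.4438  0.0647] xang -9.7 tilt 0.02 q1,q6 [-44.2 -34.4] gap 85.0 F [0.4 0.6 0.3]
shift [-1.9  1.4  5.7] turn 0.3 rows 1.0
```

```bash
python3 -m jog '[[85,[-2,1,5],0],[70,[-2,1,5],0],[55,[-2,1,5],0],[55,[-2,1,5],0],[55,[-2,1,5],0],[55,[-2,1,5],0],[55,[-2,1,-10],0],[55,[-2,1,-40],0],[55,[-2,1,-80],0],[55,[-2,1,-120],0]]' 35; python3 -c "
from h import *
go([.481,-.066,.205],-10)"
```

```text
time_s: 18.67
ee_pos: [0.5273, -0.4443, 0.1848]
orientation: [-0.001, 0.996, -0.085, -0.001]
force: [1.8, -0.7, -1.7]
finger_gap: 0.0663
t 18.67 tcp [ 0.5273 -0.4443  0.1848] xang -9.8 tilt 0.19 q1,q6 [-44.4 -34.6] gap 66.3 F [ 1.8 -0.7 -1.7]
shift [-110.1 -365.   -19.1] turn 0.2 rows 10.0
```

```bash
python3 -m jog '[[55,[-11,-36,-25],-6],[55,[-22,-73,-30],-12],[55,[-33,-110,-30],-18],[55,[-44,-146,-30],-24],[55,[-55,-183,-30],-30],[55,[-66,-219,-30],-36],[55,[-77,-256,-30],-42],[55,[-88,-292,-30],-48],[55,[-99,-328,-25],-55],[55,[-110,-362,-20],-55]]'; python3 -m jog '[[55,[0,0,0],0],[55,[0,0,0],0]]'; python3 -c "
from h import *
go([.481,-.066,.15],45)
p,W=cloud('wrist');save('w10',p)
for z in (.196,.2): print(rim(W,(.479,-.066),z))
for z in (.114,.118): print(rim(W,(.48,-.065),z))"
```

```text
time_s: 19.5
ee_pos: [0.4811, -0.068, 0.2055]
orientation: [0.0, 0.922, 0.388, 0.001]
force: [0.6, -0.2, -1.2]
finger_gap: 0.0663
time_s: 19.67
ee_pos: [0.481, -0.0679, 0.2048]
orientation: [-0.0, 0.923, 0.386, 0.0]
force: [-0.5, -0.3, -1.3]
finger_gap: 0.0664
t 19.67 tcp [ 0.481  -0.0679  0.2048] xang 45.4 tilt 0.01 q1,q6 [-14.1 -59.5] gap 66.4 F [-0.5 -0.3 -1.3]
shift [ 1.4 -1.3 54.8] turn 0.4 rows 2.0
(array([ 0.48010187, -0.06589079,  0.03210479]), 6298, np.float64(0.19815382052729058))
(array([ 0.48032002, -0.06609899,  0.03234777]), 5489, np.float64(0.19865316965921662))
(array([ 0.48060464, -0.06558171,  0.03173973]), 899, np.float64(0.11688637280893507))
(array([ 0.48091296, -0.06590233,  0.03189139]), 811, np.float64(0.11698599593676688))
```

View pics/w10.png

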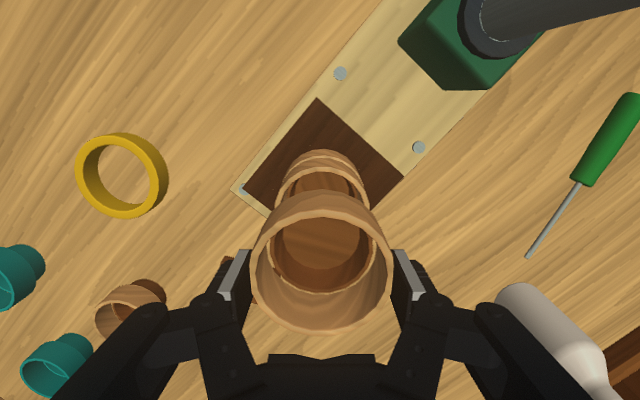

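```bash
python3 -m jog '[[55,[0,0,15],0],[55,[0,0,28],0],[55,[0,0,38],0],[55,[0,0,45],0],[55,[0,0,50],0],[55,[0,0,53],0],[55,[0,0,53],0]]'; python3 -c "
from h import *
go([.481,-.066,.15],45)"
```

```text
time_s: 20.3
ee_pos: [0.4823, -0.0704, 0.1532]
orientation: [0.0, 0.923, 0.384, 0.001]
force: [-5.3, 1.6, 9.4]
finger_gap: 0.0661
t 20.3 tcp [ 0.4823 -0.0704  0.1532] xang 45.2 tilt 0.1 q1,q6 [-14.3 -59.5] gap 66.1 F [-5.3  1.6  9.4]
shift [ 2.2 -4.   3.2] turn 0.2 rows 1.0
```

```bash
python3 -m jog '[[55,[0,-1,1],0],[55,[0,-2,1],0],[85,[0,-2,0],0],[85,[0,-2,0],0],[85,[0,-2,0],0],[85,[0,-2,-20],0],[85,[0,-2,-60],0],[85,[0,-2,-90],0],[85,[0,-2,-110],0],[85,[0,-2,-110],0]]'; python3 -c "
from h import *
go([.439,-.336,.20],45)
p,W=cloud('wrist');save('w11',p)
for z in (.144,.148): print(rim(W,(.481,-.066),z))
p,W=cloud('top')
for c in [(.439,-.336)]: print(rim(W,c))"
```

```text
time_s: 21.13
ee_pos: [0.4824, -0.0692, 0.267]
orientation: [0.003, 0.923, 0.384, 0.003]
force: [0.1, -0.5, 0.4]
finger_gap: 0.0849
t 21.13 tcp [ 0.4824 -0.0692  0.267 ] xang 45.2 tilt 0.49 q1,q6 [-14.2 -59.4] gap 84.9 F [ 0.1 -0.5  0.4]
shift [-220.2  156.7   67.2] turn 0.2 rows 7.0
(array([ 0.48104497, -0.06741866,  0.03194221]), 1631, np.float64(0.146716717860228))
(array([ 0.48124587, -0.06763092,  0.03201712]), 1403, np.float64(0.14689748227838162))
(array([ 0.43785071, -0.33702622,  0.03278222]), 102, np.float64(0.055810625239838624))
```

View pics/w11.png

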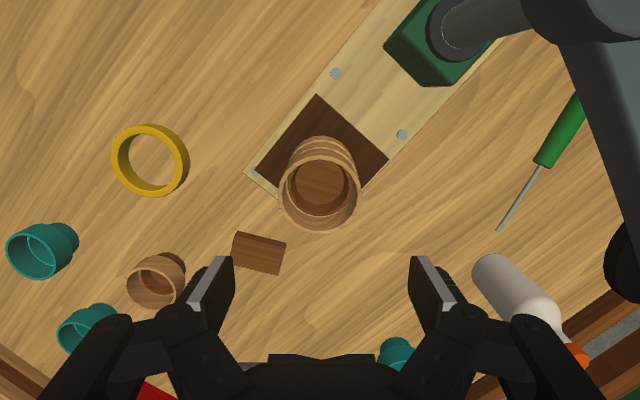

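Three pots are nested, with the rim at 0.1468 as expected. Last is pot D at (0.439,-0.336).

```bash
python3 -m jog '[[85,[-30,21,0],0],[85,[-60,43,0],0],[85,[-90,64,0],0],[85,[-120,86,10],0],[85,[-150,107,25],0],[85,[-180,128,45],0],[85,[-207,148,60],0],[85,[-218,156,67],0],[85,[-218,156,67],0],[85,[-218,156,67],0]]'; python3 -c "
from h import *
go([.439,-.336,.059],45)
p,W=cloud('wrist');save('w12',p);print(rim(W,(.439,-.336)))"
```

```text
time_s: 22.07
ee_pos: [0.436, -0.3325, 0.1923]
orientation: [-0.002, 0.924, 0.384, -0.001]
force: [-0.1, 0.4, 0.8]
finger_gap: 0.0848
t 22.07 tcp [ 0.436  -0.3325  0.1923] xang 45.1 tilt 0.23 q1,q6 [-42.7 -87.8] gap 84.8 F [-0.1  0.4  0.8]
shift [ -0.4   5.1 133.3] turn 0.1 rows 4.0
(array([ 0.43953576, -0.33392118,  0.0320397 ]), 1219, np.float64(0.05494959329759956))
```

View pics/w12.png

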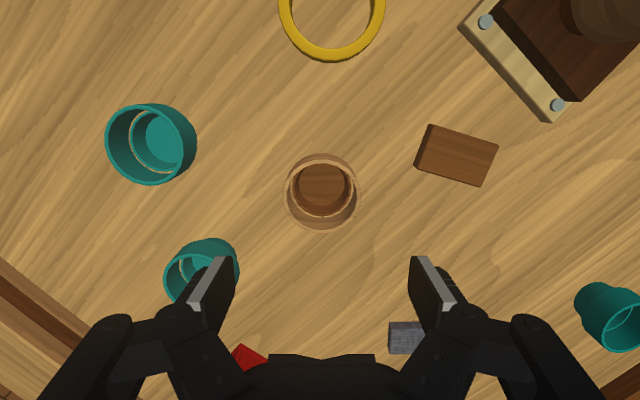

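```bash
python3 -m jog '[[85,[0,3,35],0],[85,[0,3,70],0],[85,[0,3,105],0],[85,[0,3,125],0],[85,[0,3,133],0],[85,[0,3,133],0],[85,[0,3,133],0]]'; python3 -c "
from h import *
go([.4392,-.335,.059],45)"
```

```text
time_s: 22.7
ee_pos: [0.4402, -0.3349, 0.0627]
orientation: [0.001, 0.923, 0.385, 0.0]
force: [-0.3, 0.1, -0.4]
finger_gap: 0.0849
t 22.7 tcp [ 0.4402 -0.3349  0.0627] xang 45.3 tilt 0.08 q1,q6 [-42.6 -87.8] gap 84.9 F [-0.3  0.1 -0.4]
shift [-0.8 -0.6  3.7] turn 0.3 rows 1.0
```

```bash
python3 -m jog '[[85,[-1,-1,3],0],[70,[-1,-1,3],0],[55,[-1,-1,3],0],[55,[-1,-1,3],0],[55,[-1,-1,3],0],[55,[-1,-1,3],0],[55,[-1,-1,-10],0],[55,[-1,-1,-45],0],[55,[-1,-1,-85],0],[55,[-1,-1,-125],0]]' 35; python3 -c "
from h import *
go([.481,-.067,.235],45)"
```

```text
time_s: 23.53
ee_pos: [0.4372, -0.3348, 0.1884]
orientation: [-0.0, 0.923, 0.384, -0.0]
force: [1.0, -0.7, -0.7]
finger_gap: 0.0681
t 23.53 tcp [ 0.4372 -0.3348  0.1884] xang 45.2 tilt 0.05 q1,q6 [-42.8 -88. ] gap 68.1 F [ 1.  -0.7 -0.7]
shift [ 220.8 -157.7  -46.5] turn 0.2 rows 7.0
```

```bash
python3 -m jog '[[55,[10,-7,-35],0],[55,[40,-28,-55],0],[55,[73,-52,-55],0],[55,[106,-76,-55],0],[55,[139,-99,-55],0],[55,[172,-123,-55],0],[55,[200,-143,-50],0],[55,[220,-157,-48],0],[55,[220,-157,-48],0],[55,[220,-157,-48],0]]'; python3 -c "
from h import *
go([.481,-.066,.18],45)
p,W=cloud('wrist');save('w13',p)
for z in (.226,.23): print(rim(W,(.479,-.066),z))
for z in (.144,.148): print(rim(W,(.48,-.065),z))"
```

```text
time_s: 24.37
ee_pos: [0.4816, -0.0673, 0.2355]
orientation: [0.0, 0.923, 0.386, 0.001]
force: [0.1, 0.1, -1.0]
finger_gap: 0.0683
t 24.37 tcp [ 0.4816 -0.0673  0.2355] xang 45.4 tilt 0.08 q1,q6 [-14.  -59.4] gap 68.3 F [ 0.1  0.1 -1. ]
shift [ 0.5 -1.4 55.5] turn 0.4 rows 2.0
(array([ 0.48092413, -0.06558462,  0.03213139]), 6682, np.float64(0.22885025367718226))
(array([ 0.48111784, -0.06578009,  0.0323763 ]), 5857, np.float64(0.2294093648552555))
(array([ 0.48087023, -0.06733047,  0.0319327 ]), 893, np.float64(0.14687293355316292))
(array([ 0.48119161, -0.0676774 ,  0.03210072]), 801, np.float64(0.14698602095829774))
```

View pics/w13.png

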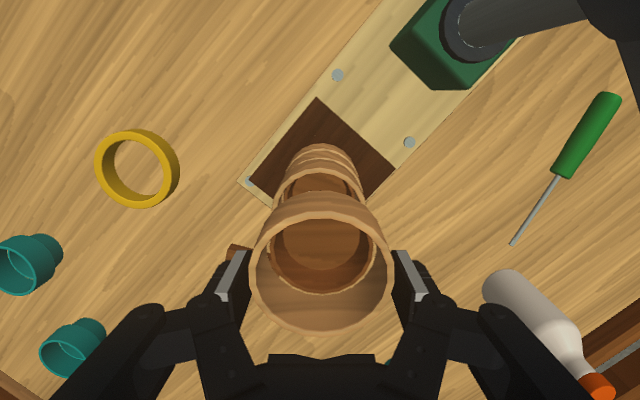

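```bash
python3 -m jog '[[55,[-1,0,15],0],[55,[-1,0,28],0],[55,[-1,0,38],0],[55,[-1,0,45],0],[55,[-1,0,50],0],[55,[-1,0,53],0],[55,[-1,0,53],0]]'; python3 -c "
from h import *
go([.481,-.066,.18],45)"
```

```text
time_s: 25.0
ee_pos: [0.4815, -0.0702, 0.183]
orientation: [0.001, 0.923, 0.384, 0.001]
force: [-3.0, -1.1, 7.0]
finger_gap: 0.0685
t 25.0 tcp [ 0.4815 -0.0702  0.183 ] xang 45.2 tilt 0.15 q1,q6 [-14.3 -59.4] gap 68.5 F [-3.  -1.1  7. ]
shift [ 2.6 -3.4  3. ] turn 0.2 rows 1.0
```

```bash
python3 -m jog '[[55,[0,0,1],0],[55,[0,-1,1],0],[85,[0,-1,0],0],[85,[0,-1,0],0],[85,[0,-1,0],0],[85,[0,-1,-20],0],[85,[0,-1,-60],0],[85,[0,-1,-100],0],[85,[0,-1,-130],0],[85,[0,-1,-130],0]]'; python3 -c "
from h import *
go([.439,-.336,.20],45)
p,W=cloud('wrist');save('w14',p)
for z in (.174,.178): print(rim(W,(.481,-.066),z))
Q=W.reshape(-1,3);P=Q[(abs(Q[:,2]-.177)<.008)&(np.hypot(Q[:,0]-.481,Q[:,1]+.067)<.037)]
P=P[np.hypot(P[:,0]-.481,P[:,1]+.0675)>.03]
A=np.c_[P[:,:2]-P[:,:2].mean(0),np.ones(len(P))];print(np.linalg.lstsq(A,P[:,2],rcond=None)[0])
p,W=cloud('scene');save('s14',cv2.resize(p[130:290,230:470],None,fx=3,fy=3,interpolation=cv2.INTER_CUBIC))
"
```

```text
time_s: 25.83
ee_pos: [0.4826, -0.0691, 0.3191]
orientation: [0.003, 0.923, 0.384, 0.005]
force: [0.9, -0.1, 0.5]
finger_gap: 0.0853
t 25.83 tcp [ 0.4826 -0.0691  0.3191] xang 45.2 tilt 0.64 q1,q6 [-14.2 -59.4] gap 85.3 F [ 0.9 -0.1  0.5]
shift [-220.8  156.   119.3] turn 0.2 rows 8.0
(array([ 0.48109726, -0.06777821,  0.0319566 ]), 1359, np.float64(0.176738275754853))
(array([ 0.48129195, -0.06801252,  0.03201926]), 1179, np.float64(0.176925642446003))
[-0.00981159  0.00576379  0.17590397]
```

View pics/w14.png

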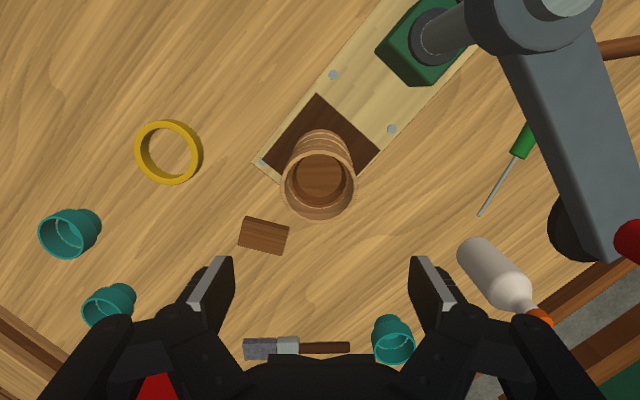

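View pics/s14.png

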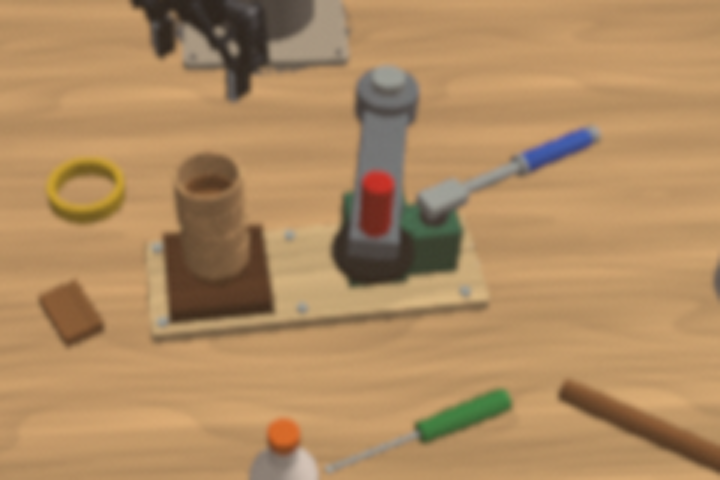

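All four pots are nested, with the top rim at 0.177. Next I swing the arm back.

```bash
python3 -m jog '[[85,[8,0,-40],0],[85,[25,10,-75],-5],[85,[55,15,-95],-10],[85,[90,15,-100],-15],[85,[120,13,-100],-20],[85,[150,11,-100],-25],[85,[180,9,-100],-30],[85,[205,7,-100],-35],[85,[209,6,-100],-35],[85,[209,6,-100],-35]]'; python3 -c "
from h import *
go([.6355,.0745,.302],80.5)
p,W=cloud('wrist');save('w15',p);np.save('W_w.npy',W);p=p.astype(int)
m=(p[...,0]>130)&(p[...,1]<70)&(p[...,2]<70)&(W[...,2]>.312)&(W[...,2]<.33)
Q=W[m];print(m.sum(),(Q.max(0)+Q.min(0))/2,Q.mean(0))
"
```

```text
time_s: 26.77
ee_pos: [0.6316, 0.077, 0.4077]
orientation: [-0.002, 0.765, 0.645, -0.002]
force: [0.4, -0.6, -1.0]
finger_gap: 0.0849
t 26.77 tcp [0.6316 0.077  0.4077] xang 80.3 tilt 0.29 q1,q6 [  2.3 -77.9] gap 84.9 F [ 0.4 -0.6 -1. ]
shift [ -1.7   4.8 105.7] turn -0.2 rows 3.0
908 [0.63510545 0.0753227  0.31405093] [0.63437699 0.07551508 0.31408773]
```

View pics/w15.png

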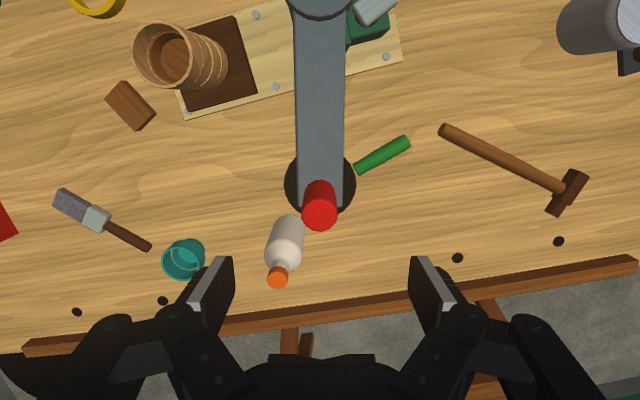

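```bash
python3 -m jog '[[85,[-1,4,30],0],[85,[-1,4,60],0],[85,[-1,4,85],0],[85,[-1,4,100],0],[85,[-1,4,105],0],[85,[-1,4,105],0],[85,[-1,4,105],0]]'; python3 -c "
from h import *
go([.6353,.0748,.301],80.5)"
```

```text
time_s: 27.4
ee_pos: [0.6352, 0.0732, 0.3073]
orientation: [0.0, 0.765, 0.644, 0.0]
force: [0.3, -0.1, 0.2]
finger_gap: 0.085
t 27.4 tcp [0.6352 0.0732 0.3073] xang 80.1 tilt 0.05 q1,q6 [  2.  -78.1] gap 85.0 F [ 0.3 -0.1  0.2]
shift [ 1.6 -0.1  6.3] turn -0.4 rows 1.0
```

```bash
python3 -m jog '[[60,[2,0,5],0],[20,[2,0,5],0],[20,[2,0,5],0],[20,[2,0,5],0],[20,[2,0,5],0],[20,[2,0,5],0]]' 30;python3 -c "
from h import *
go([.6353,.0748,.301],80.5)"
```

```text
time_s: 27.9
ee_pos: [0.6359, 0.0759, 0.3018]
orientation: [0.0, 0.765, 0.644, 0.0]
force: [0.5, -0.5, 1.2]
finger_gap: 0.0276
t 27.9 tcp [0.6359 0.0759 0.3018] xang 80.2 tilt 0.05 q1,q6 [  2.2 -78. ] gap 27.6 F [ 0.5 -0.5  1.2]
shift [-1.2 -0.4  0.8] turn -0.3 rows 1.0
```

```bash
python3 -m jog '[[20,[-15,-1,0],5],[20,[-30,-3,0],10],[20,[-44,-6,0],15],[20,[-58,-10,0],20],[20,[-72,-16,0],25],[20,[-85,-23,0],30],[20,[-98,-31,0],35],[20,[-109,-40,0],40],[20,[-109,-40,0],40]]';python3 -c "
from h import *
go([.6353,.0748,.301],80.5)
s=sense();d=s['ee_pos'][:2]-[.467,.1026];print(np.hypot(*d),np.degrees(np.arctan2(d[1],d[0])))"
```

```text
time_s: 28.65
ee_pos: [0.5772, -0.0273, 0.3017]
orientation: [0.001, 0.94, 0.34, 0.0]
force: [3.7, -6.9, -2.5]
finger_gap: 0.0271
t 28.65 tcp [ 0.5772 -0.0273  0.3017] xang 39.7 tilt 0.16 q1,q6 [ -7.7 -47.5] gap 27.1 F [ 3.7 -6.9 -2.5]
shift [110.  -41.3   0.5] turn -40.8 rows 3.0
0.1703376231518979 -49.70892327068947
```

```bash
python3 -m jog '[[20,[-15,1,0],5],[20,[-30,-1,0],10],[20,[-44,-4,0],15],[20,[-58,-8,0],20],[20,[-72,-14,0],25],[20,[-85,-21,0],30],[20,[-85,-21,0],30]]';python3 -c "
from h import *
go([.6353,.0748,.301],80.5)
s=sense();d=s['ee_pos'][:2]-[.467,.1026];print(np.hypot(*d),np.degrees(np.arctan2(d[1],d[0])))"
```

```text
time_s: 29.23
ee_pos: [0.4975, -0.0649, 0.3015]
orientation: [0.001, 0.996, 0.085, -0.0]
force: [-0.6, -5.5, -2.2]
finger_gap: 0.027
t 29.23 tcp [ 0.4975 -0.0649  0.3015] xang 9.8 tilt 0.11 q1,q6 [-13.2 -23. ] gap 27.0 F [-0.6 -5.5 -2.2]
shift [ 1.595e+02 -1.142e+02  1.000e-01] turn -70.7 rows 5.0
0.1702660046635374 -79.66416413269874
```

```bash
python3 -m jog '[[20,[-8,1,0],2.5],[20,[-14,0,0],5],[20,[-17,0,0],5.7],[20,[-17,0,0],5.7],[20,[-17,0,0],5.7]]';python3 -c "
from h import *
go([.481,-.067,.301],4.7)
s=sense();d=s['ee_pos'][:2]-[.467,.1026];print(np.hypot(*d),np.degrees(np.arctan2(d[1],d[0])))"
```

```text
time_s: 29.65
ee_pos: [0.4823, -0.067, 0.3014]
orientation: [0.0, 0.999, 0.04, -0.0]
force: [-2.7, -4.9, -0.2]
finger_gap: 0.0274
t 29.65 tcp [ 0.4823 -0.067   0.3014] xang 4.5 tilt 0.05 q1,q6 [-13.9 -18.4] gap 27.4 F [-2.7 -4.9 -0.2]
shift [-1.3 -0.1  0.4] turn -0.2 rows 1.0
0.17026772517887906 -84.84206804194098
```

```bash
python3 -m jog '[[20,[-3,1,0],0],[20,[-4,1,0],0],[20,[-4,1,0],0]]';python3 -c "
from h import *
go([.481,-.067,.301],4.7)
s=sense();d=s['ee_pos'][:2]-[.467,.1026];print(np.hypot(*d),np.degrees(np.arctan2(d[1],d[0])))"
```

```text
time_s: 29.9
ee_pos: [0.4804, -0.0673, 0.3017]
orientation: [-0.0, 0.999, 0.04, 0.002]
force: [12.2, 0.7, -2.2]
finger_gap: 0.0274
t 29.9 tcp [ 0.4804 -0.0673  0.3017] xang 4.6 tilt 0.28 q1,q6 [-14.1 -18.7] gap 27.4 F [12.2  0.7 -2.2]
shift [ 0.7 -0.2  0.7] turn -0.1 rows 1.0
0.17037992908058228 -85.50282577519671
```

```bash
python3 -m jog '[[20,[-2,0,8],0],[20,[-2,0,18],0],[20,[-2,0,28],0],[20,[-2,0,36],0],[20,[-2,0,40],0],[20,[-2,0,40],0]]';python3 -c "
from h import *
go([.481,-.067,.301],4.7)"
```

```text
time_s: 30.4
ee_pos: [0.4801, -0.0673, 0.2622]
orientation: [-0.0, 0.999, 0.04, 0.004]
force: [20.0, 1.8, -3.0]
finger_gap: 0.0271
t 30.4 tcp [ 0.4801 -0.0673  0.2622] xang 4.6 tilt 0.51 q1,q6 [-14.2 -18.8] gap 27.1 F [20.   1.8 -3. ]
shift [  1.3  -0.3 -38.8] turn -0.1 rows 1.0
```

```bash
python3 -m jog '[[20,[4,0,0],0],[20,[4,0,3],0],[20,[4,0,5],0],[20,[4,0,5],0]]';python3 -c "
from h import *
go([.481,-.067,.301],4.7)"; python3 -m jog '[[20,[0,0,2],0],[20,[0,0,3],0],[20,[0,0,3],0]]'; python3 -m jog '[[20,[0,0,1],0],[20,[0,0,2],0],[20,[0,0,2],0]]'
```

```text
time_s: 30.73
ee_pos: [0.4806, -0.0673, 0.2557]
orientation: [-0.0, 0.999, 0.039, 0.0]
force: [3.3, 1.4, -2.2]
finger_gap: 0.0274
t 30.73 tcp [ 0.4806 -0.0673  0.2557] xang 4.5 tilt 0.04 q1,q6 [-14.1 -18.6] gap 27.4 F [ 3.3  1.4 -2.2]
shift [  0.4  -0.3 -45.3] turn -0.2 rows 2.0
time_s: 30.98
ee_pos: [0.4808, -0.0673, 0.2549]
orientation: [-0.0, 0.999, 0.039, 0.001]
force: [-1.6, 3.3, 11.1]
finger_gap: 0.0275
time_s: 31.23
ee_pos: [0.481, -0.0673, 0.2548]
orientation: [0.0, 0.999, 0.04, 0.002]
force: [-7.8, 5.0, 22.0]
finger_gap: 0.0274
```

```bash
python3 -m jog '[[20,[-2,0,-2],0],[20,[-2,0,-3],0],[20,[-2,0,-3],0]]'; python3 -c "
from h import *
go([.481,-.067,.301],4.7)"
```

```text
time_s: 31.48
ee_pos: [0.4804, -0.0674, 0.2555]
orientation: [-0.0, 0.999, 0.039, 0.003]
force: [12.8, 3.4, 1.5]
finger_gap: 0.0272
t 31.48 tcp [ 0.4804 -0.0674  0.2555] xang 4.5 tilt 0.32 q1,q6 [-14.1 -18.7] gap 27.2 F [12.8  3.4  1.5]
shift [  0.9  -0.3 -45.5] turn -0.2 rows 2.0
```

```bash
python3 -m jog '[[20,[1.5,0,1],0],[20,[1.5,0,1],0],[20,[1.5,0,1],0]]'; python3 -m jog '[[30,[0,0,0],0],[60,[0,0,0],0],[85,[0,0,0],0],[85,[0,0,0],0],[85,[0,0,-10],0],[85,[0,0,-40],0],[85,[0,0,-80],0],[85,[0,0,-120],0],[85,[0,0,-120],0]]'; python3 -c "
from h import *
go([.481,-.067,.301],4.7)
p,W=cloud('wrist');save('w16',p);np.save('W_w.npy',W);p=p.astype(int)
m=(p[...,0]>130)&(p[...,1]<70)&(p[...,2]<70)&(W[...,2]>.24)&(W[...,2]<.3)
Q=W[m];Q=Q[Q[:,2]>np.percentile(Q[:,2],97)-.004];print(len(Q),(Q.max(0)+Q.min(0))/2,Q.mean(0))
p,W=cloud('scene');save('s16',cv2.resize(p[130:290,230:470],None,fx=3,fy=3,interpolation=cv2.INTER_CUBIC))"
```

```text
time_s: 31.73
ee_pos: [0.4807, -0.0673, 0.2549]
orientation: [-0.0, 0.999, 0.039, 0.001]
force: [-0.2, 4.0, 8.4]
finger_gap: 0.0274
time_s: 32.48
ee_pos: [0.482, -0.0683, 0.3833]
orientation: [0.002, 0.999, 0.039, 0.006]
force: [1.6, -0.2, 1.8]
finger_gap: 0.085
t 32.48 tcp [ 0.482  -0.0683  0.3833] xang 4.5 tilt 0.74 q1,q6 [-14.1 -18.6] gap 85.0 F [ 1.6 -0.2  1.8]
shift [-1.9 -1.7 82.3] turn -0.2 rows 2.0
786 [ 0.48162239 -0.06486352  0.26658338] [ 0.48145847 -0.06485114  0.26696223]
```

View pics/w16.png

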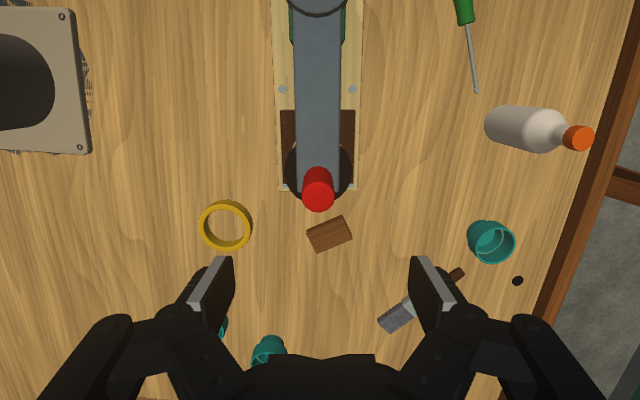

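View pics/s16.png

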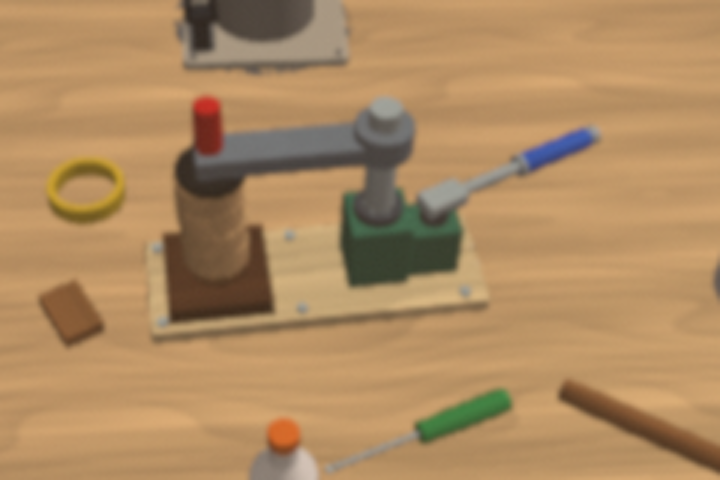

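The pad rests on the top pot with the arm at its stop. Next I go over to the wrench.

```bash
python3 -c "
from h import *
go([.42,.25,.36],26)"
```

```text
t 32.58 tcp [ 0.4809 -0.068   0.3766] xang 4.5 tilt 0.3 q1,q6 [-14.1 -18.6] gap 85.1 F [-1.  -0.1 -0.6]
shift [ -35.9 -321.8   15.9] turn -21.5 rows 8.0
```

```bash
python3 -m jog '[[85,[-4,-36,0],-3],[85,[-8,-72,0],-6],[85,[-12,-108,0],-9],[85,[-16,-144,0],-12],[85,[-20,-180,0],-15],[85,[-25,-216,0],-18],[85,[-30,-252,0],-21],[85,[-34,-288,5],-21.5],[85,[-36,-320,10],-21.5],[85,[-36,-320,10],-21.5]]'; python3 -m jog '[[85,[0,0,0],0],[85,[0,0,0],0]]'; python3 look.py w17
```

```text
time_s: 33.42
ee_pos: [0.4166, 0.2528, 0.3606]
orientation: [-0.001, 0.974, 0.227, -0.002]
force: [0.3, 0.8, -0.6]
finger_gap: 0.0851
time_s: 33.58
ee_pos: [0.4186, 0.2482, 0.3623]
orientation: [0.0, 0.974, 0.225, -0.001]
force: [0.5, -0.3, 1.0]
finger_gap: 0.0848
t 33.58 tcp [0.4186 0.2482 0.3623] xang 26.0 tilt 0.13 q1,q6 [24.6 -1.4] gap 84.8 F [ 0.5 -0.3  1. ]
shift [-26.2 321.2  52.5] turn None rows 8.0
```

View pics/w17.png

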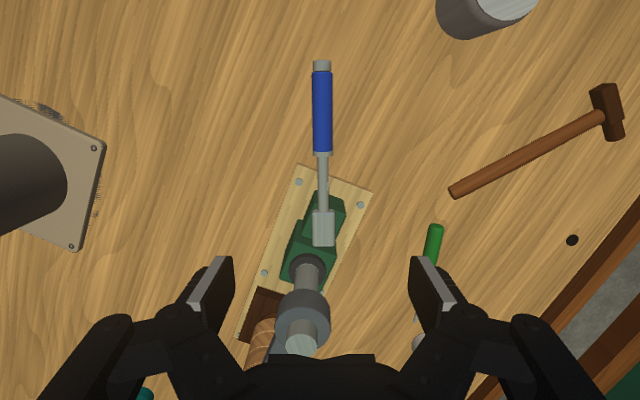

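```bash
python3 - <<'E'
from h import *
c=get_calibration('wrist');W=np.load('W_w.npy');p=np.load('p_w.npy').astype(int)
m=(p[...,2]>90)&(p[...,0]<80)&(W[...,2]>.09)&(W[...,2]<.135)
v,u=np.nonzero(m);print(m.sum(),u.mean(),v.mean(),v.min(),v.max(),np.median(W[m],0))
v1=v.min();v2=v.max()
P=ray_z(c,[(u[v<v1+6].mean(),v1),(u[v>v2-6].mean(),v2),(u.mean(),v.mean())],.112);print(P)
d=P[0]-P[1];print(np.hypot(*d[:2]),np.degrees(np.arctan2(d[1],d[0])))
e=d[:2]/np.hypot(*d[:2]);g=(P[0]+P[1])[:2]/2;print("grip",g,"bolt",g-.15*e)
E
```

```text
1497 322.03273213092854 110.96726786907148 71 151 [0.39250486 0.30494319 0.11751774]
[[0.37428598 0.34326889 0.112     ]
 [0.41391736 0.26256184 0.112     ]
 [0.39332394 0.30433617 0.112     ]]
0.08991258973837715 116.1534535022395
grip [0.39410167 0.30291537] bolt [0.46021819 0.16827285]
```

```bash
python3 -c "
from h import *
go([.3953,.3000,.114],26.15)"
```

```text
t 33.63 tcp [0.419  0.2478 0.3627] xang 26.0 tilt 0.08 q1,q6 [24.6 -1.4] gap 85.0 F [0.  0.6 1. ]
shift [  1.9 -57.4 248.7] turn -0.2 rows 7.0
```

```bash
python3 -m jog '[[85,[0,-15,38],0],[85,[1,-35,75],0],[85,[2,-50,112],0],[85,[2,-57,150],0],[85,[2,-57,170],0],[85,[2,-57,180],0],[85,[2,-57,180],0]]'; python3 look.py w18;  python3 -c "
from h import *
go([.3953,.3000,.114],26.15)"
```

```text
time_s: 34.22
ee_pos: [0.395, 0.2988, 0.1807]
orientation: [0.001, 0.975, 0.224, -0.002]
force: [-0.3, -0.7, 0.5]
finger_gap: 0.0849
t 34.22 tcp [0.395  0.2988 0.1807] xang 25.9 tilt 0.27 q1,q6 [31.2  5.3] gap 84.9 F [-0.3 -0.7  0.5]
shift [ -27.   377.2 -128.9] turn None rows 10.0
t 34.27 tcp [0.3961 0.2995 0.1831] xang 25.9 tilt 0.08 q1,q6 [31.2  5.3] gap 85.0 F [-0.3 -0.4  1. ]
shift [-0.4 -0.8 69.1] turn -0.2 rows 2.0
```

View pics/w18.png

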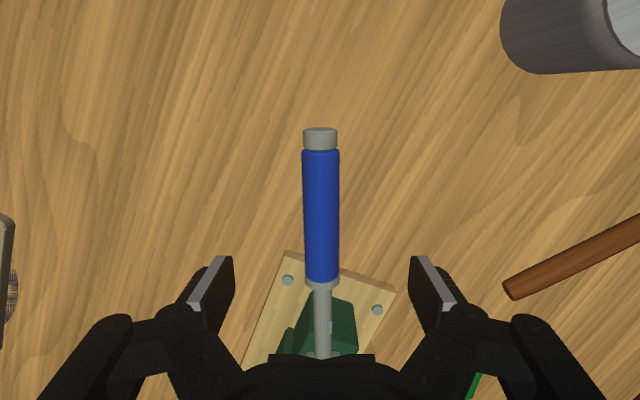

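```bash
python3 -c "
from h import *
c=get_calibration('wrist')
print(ray_z(c,[(321,150),(321,283),(321,216)],.11), proj(c,[[.3961,.2995,.108]]))"
python3 -m jog '[[85,[0,-1,30],0],[85,[0,-1,55],0],[85,[0,-1,69],0],[85,[0,-1,69],0],[60,[0,-1,69],0],[30,[0,-1,69],0],[30,[0,-1,69],0],[30,[0,-1,69],0],[30,[0,-1,69],0]]' 25; python3 look.py w19
```

```text
[[0.37565498 0.34333241 0.11      ]
 [0.41772715 0.25681761 0.11      ]
 [0.39491972 0.30371764 0.11      ]] [[319.84363142 220.79121082]]
time_s: 35.02
ee_pos: [0.3962, 0.3019, 0.1156]
orientation: [-0.0, 0.974, 0.225, 0.001]
force: [-0.7, -0.7, 0.2]
finger_gap: 0.0303
t 35.02 tcp [0.3962 0.3019 0.1156] xang 26.0 tilt 0.12 q1,q6 [31.4  5.4] gap 30.3 F [-0.7 -0.7  0.2]
shift [ -29.   379.3 -194.5] turn None rows 11.0
```

View pics/w19.png

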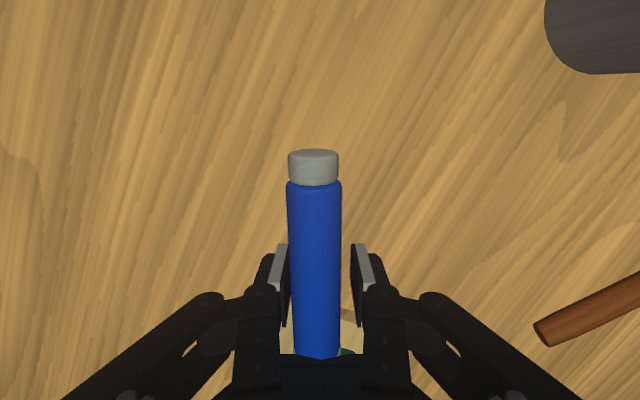

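```bash
python3 -m jog '[[30,[13,1,0],5],[30,[26,2,0],10],[30,[40,5,0],15],[30,[52,9,0],20],[30,[65,14,0],25],[30,[76,20,0],30],[30,[76,20,0],30]]'; python3 look.py w20; python3 -c "
from h import *
s=sense();d=s['ee_pos'][:2]-[.4622,.1634];print(np.hypot(*d),np.degrees(np.arctan2(d[1],d[0])))"
```

```text
time_s: 35.65
ee_pos: [0.4742, 0.3168, 0.1146]
orientation: [-0.0, 0.999, -0.037, 0.001]
force: [0.9, 0.2, 0.4]
finger_gap: 0.0301
t 35.65 tcp [0.4742 0.3168 0.1146] xang -4.3 tilt 0.07 q1,q6 [28.6 32.9] gap 30.1 F [0.9 0.2 0.4]
shift [  89.3  363.1 -195.4] turn None rows 11.0
0.15375903382373324 85.90880396781635
```

View pics/w20.png

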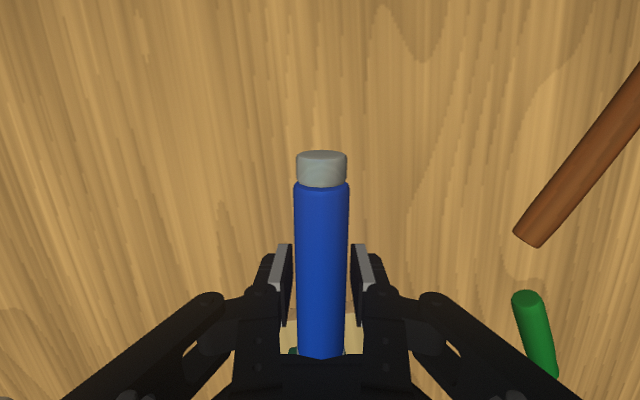

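```bash
python3 -m jog '[[30,[4,0,0],1.5],[30,[8,0,0],3],[30,[12,1,0],4.5],[30,[15,1,0],5.7],[30,[15,1,0],5.7]]'; python3 -m jog '[[30,[2,0,0],0.7],[30,[4,0,0],1.4],[30,[4,0,0],1.4]]';python3 -c "
from h import *
s=sense();d=s['ee_pos'][:2]-[.4622,.1634];print(s['force'],np.hypot(*d),np.degrees(np.arctan2(d[1],d[0])))"
```

```text
time_s: 36.12
ee_pos: [0.4878, 0.3147, 0.1144]
orientation: [-0.0, 0.996, -0.085, 0.0]
force: [-1.0, -0.3, 0.4]
finger_gap: 0.0301
time_s: 36.37
ee_pos: [0.4916, 0.314, 0.1143]
orientation: [-0.0, 0.995, -0.097, 0.0]
force: [-1.1, 0.2, 0.1]
finger_gap: 0.0298
[-1.14627347  0.17419692  0.08062011] 0.1534770610213571 78.9626485391983
```

```bash
for i in 1 2; do python3 -m jog '[[30,[2,0,0],0.7],[30,[2,0,0],0.7]]' | grep -E "pos|force"; done
```

```text
ee_pos: [0.4934, 0.3136, 0.1143]
force: [-2.1, -0.4, 0.2]
ee_pos: [0.4949, 0.3133, 0.1141]
force: [-4.5, 0.2, 0.7]
```

```bash
python3 -m jog '[[30,[2,0,0],0.7],[30,[2,0,0],0.7]]'; python3 look.py w21
```

```text
time_s: 36.87
ee_pos: [0.4963, 0.3129, 0.1138]
orientation: [0.0, 0.993, -0.115, -0.001]
force: [-7.4, 1.4, 0.5]
finger_gap: 0.0301
t 36.87 tcp [0.4963 0.3129 0.1138] xang -13.2 tilt 0.12 q1,q6 [27.2 40.4] gap 30.1 F [-7.4  1.4  0.5]
shift [ 121.7  346.3 -196.2] turn None rows 10.0
```

View pics/w21.png

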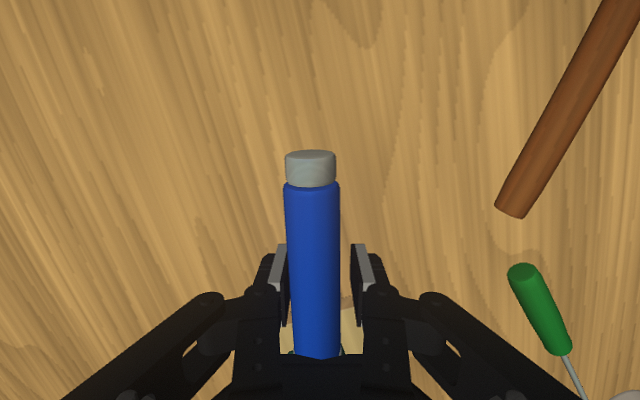

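```bash
for i in 1; do python3 -m jog '[[30,[2,0,0],0.7],[30,[2,0,0],0.7]]' | grep -E "pos|force"; done; python3 -m jog '[[30,[2,0,0],0.7],[30,[2,0,0],0.7]]' | grep -E "pos|force"
```

```text
ee_pos: [0.498, 0.3126, 0.1137]
force: [-7.3, 1.9, 1.1]
ee_pos: [0.5, 0.3121, 0.1137]
force: [-6.8, 0.9, 1.1]
```

```bash
python3 -m jog '[[30,[3,0,0],1],[30,[3,0,0],1]]' | grep -E "pos|force"; python3 -m jog '[[30,[3,0,0],1],[30,[3,0,0],1]]' | grep -E "pos|force"
```

```text
ee_pos: [0.5032, 0.3113, 0.1138]
force: [-6.2, 1.5, -0.0]
ee_pos: [0.5062, 0.3104, 0.1139]
force: [-6.7, 1.4, 0.5]
```

```bash
python3 -m jog '[[30,[3,0,0],1],[30,[3,0,0],1],[30,[3,0,0],1]]' | grep -E "pos|force"; python3 look.py w22
```

```text
ee_pos: [0.5091, 0.3096, 0.1139]
force: [-5.7, 1.7, 0.8]
t 37.83 tcp [0.5091 0.3096 0.1139] xang -17.6 tilt 0.09 q1,q6 [26.4 43.9] gap 30.1 F [-5.7  1.7  0.8]
shift [ 134.6  336.7 -196. ] turn None rows 10.0
```

View pics/w22.png

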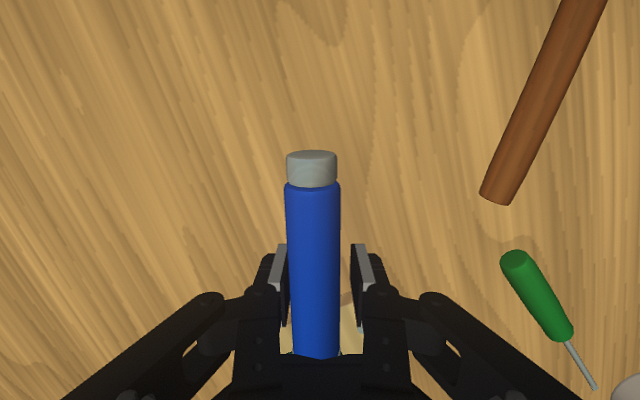

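```bash
python3 -m jog '[[30,[-2,0,0],-0.7],[30,[-4,0,0],-1.4],[30,[-6,0,0],-2.1],[30,[-8,0,0],-2.8],[30,[-10,0,0],-3.5],[30,[-12,0,0],-4.2],[30,[-14,0,0],-4.9],[30,[-16,0,0],-5],[30,[-16,0,0],-5]]' ; python3 look.py w23
```

```text
time_s: 38.63
ee_pos: [0.4941, 0.3142, 0.1141]
orientation: [0.0, 0.994, -0.109, -0.0]
force: [-2.6, -1.6, 1.3]
finger_gap: 0.0302
t 38.63 tcp [0.4941 0.3142 0.1141] xang -12.6 tilt 0.04 q1,q6 [27.4 40. ] gap 30.2 F [-2.6 -1.6  1.3]
shift [ 120.5  348.5 -195.7] turn None rows 11.0
```

View pics/w23.png

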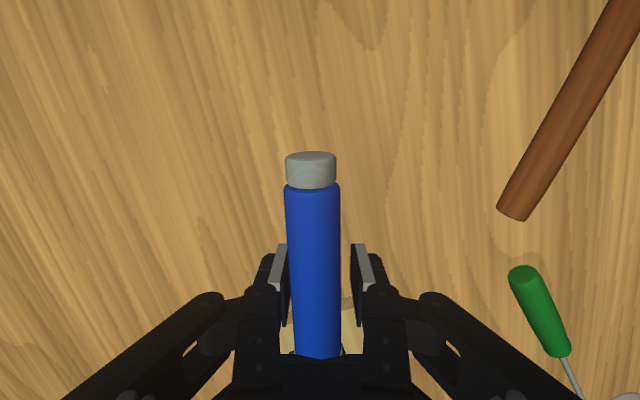

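Force is nearly gone. Opening and lifting.

```bash
python3 -m jog '[[50,[-1,0,0],0],[85,[-1,0,0],0],[85,[-1,0,0],0],[85,[-1,0,0],0],[85,[-1,0,-20],0],[85,[-1,-5,-60],0],[85,[-1,-10,-100],0],[85,[-1,-10,-140],0],[85,[-1,-10,-180],0],[85,[-1,-10,-200],0]]'; python3 -m jog '[[85,[0,40,-20],0],[85,[0,60,-20],0],[85,[0,60,-20],0],[85,[0,60,-20],0]]'; python3 - <<'E'
from h import *
go([.42,.25,.36])
c=get_calibration('wrist');p,W=cloud('wrist');save('w24',p);p=p.astype(int)
m=(p[...,2]>90)&(p[...,0]<80)&(W[...,2]>.09)&(W[...,2]<.135)
v,u=np.nonzero(m);v1=v.min();v2=v.max()
P=ray_z(c,[(u[v<v1+6].mean(),v1),(u[v>v2-6].mean(),v2)],.112);d=P[0]-P[1];g=(P[0]+P[1])[:2]/2
print(g,"dir",np.degrees(np.arctan2(d[1],d[0])),"lock+click via dir",2.182+.0785-np.arctan2(d[1],d[0]),"via pos",2.182+.0785-np.arctan2(g[1]-.1634,g[0]-.4622))
p,W=cloud('scene');save('s24',cv2.resize(p[130:290,230:470],None,fx=3,fy=3,interpolation=cv2.INTER_CUBIC))
E
```

```text
time_s: 39.52
ee_pos: [0.4972, 0.3251, 0.321]
orientation: [-0.002, 0.994, -0.11, 0.003]
force: [0.2, 0.5, 1.0]
finger_gap: 0.085
time_s: 39.85
ee_pos: [0.4831, 0.2651, 0.3353]
orientation: [-0.001, 0.994, -0.111, 0.001]
force: [-0.7, 0.2, -0.3]
finger_gap: 0.085
t 39.85 tcp [0.4831 0.2651 0.3353] xang -12.7 tilt 0.12 q1,q6 [23.4 36.1] gap 85.0 F [-0.7  0.2 -0.3]
shift [-58.2  28.6 -24.9] turn None rows 2.0
[0.49012249 0.31668236] dir 78.97223726624125 lock+click via dir 0.8821744420379245 via pos 0.869891682842548
```

View pics/w24.png

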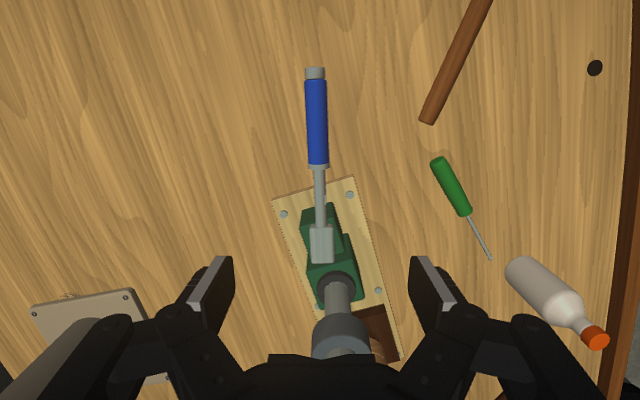

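View pics/s24.png

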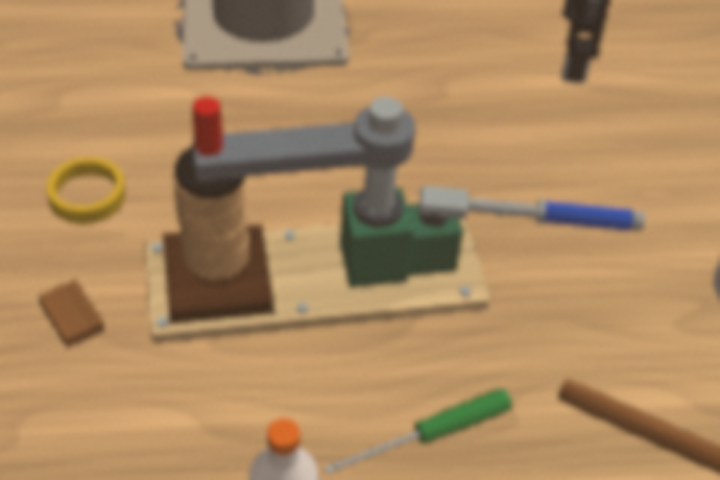

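```bash
python3 - <<'E'
from h import *
p,W=cloud('top');save('top9',p);p=p.astype(int)
m=(p[...,0]>130)&(p[...,1]<80)&(p[...,2]<80)&(W[...,2]>.22)&(W[...,1]>-.2)
Q=W[m];print("knob",len(Q),np.median(Q,0))
for l in ["glue_bottle","mallet","offcut","tape_roll","screwdriver","paint_tin","glue_brush"]:
    r=spot_in(l,"top")[:1]
    if r: print(l,round(r[0]['conf'],2),round(r[0]['centre'][0]*640),round(r[0]['centre'][1]*400))
E
```

```text
knob 92 [ 0.47882075 -0.06572791  0.26761361]
glue_bottle 0.85 340 143
mallet 0.75 223 169
offcut 0.61 402 227
tape_roll 0.58 398 292
screwdriver 0.59 285 178
paint_tin 0.67 182 222
glue_brush 0.81 443 174
```

View pics/top9.png

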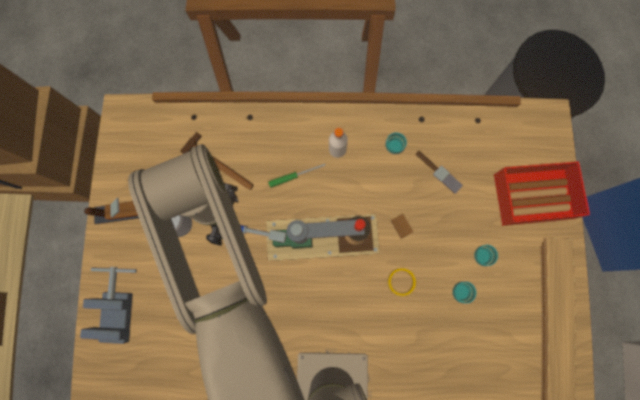

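```bash
python3 -c "
from cell import *
print(sense()['time_s'],sense()['force']); print(job_done())"
```

```text
40.35 [ 0.02589671 -0.29301799  0.94421911]
the job is handed in; nothing more can be done
None
```

I finished the job and handed it in at about 40 s of the 208 s allowed. No verdict is reported, so what follows rests on my own measurements.

- **Pots:** I swung the press arm clear, then nested all four wooden pots in the seat. The rims stepped up from 0.087 to 0.117, 0.147 and 0.177 m, so each pot is fully home. They are centred within about 3 mm of my estimate of the seat, which is good to roughly 2 mm.
- **Press arm:** I swung it back until it pushed against its stop with about 12 N, then lowered it until the pad pressed on the top pot, and released it. The last picture shows the knob above the seat and its top at about 0.268 m, which matches the pad resting on the rim.
- **Wrench:** The pull rose to about 7.5 N, then fell to about 6 N over a further 13 mm of travel. That is a break-over of about 0.08 rad, between the 0.04 that counts and the 0.22 limit. I then backed off, opened the fingers and lifted clear.
- **Bystanders:** In the top view they all look to be where they started, with the paint tin partly hidden by the robot.

**Least certain check:** the resting handle angle puts lock_bolt plus wrench_click at 0.87–0.88 rad, a little below the nominal 0.9. It could be the wrench's small negative rest angle or error in my measured press angle. It also means the margin over the 0.86 limit is thin by my measurement.

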